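Stand the fallen fluid tins up against the cleaner and the drawer cabinet

ROBOT

A 7-joint arm with a two-finger parallel gripper is mounted at the origin on the work surface. World frame = base frame: x ahead of the robot, y to its left, z up, the work surface at z = 0. Lengths are in m, angles in rad, forces in N, time in s.
With the tool pointing down it reaches from about 0.4 to 0.85 m from the base axis. Payload 4.5 kg.
Tool frame: the origin (TCP) lies midway between the tips of the shut fingers; the grasp point (between the pads) lies 19 mm behind it; z points along the fingers, y is the direction in which the jaws open and shut (so a half turn about z gives the same grasp; the last joint's range is limited). The gripper opens to 88 mm and grips with 3 to 60 N. Pads are 18 mm wide; open, the fingers measure 123 mm over their backs; the gripper's body (75 mm by 187 mm) begins 45 mm behind the grasp point.
Start: joints at [1.239, 0.689, -0.195, 1.565, 0.157, 0.902, -0.215], TCP at [0.224, -0.584, 0.239] pointing down, gripper open.
Joint ranges: [-3.01, 3.01], [-0.46, 2.08], [-1.47, 1.51], [0.13, 2.56], [-1, 4.14], [0.04, 2.09], [-2.66, 2.66]. Speed limits (rad/s): [2.57, 2.57, 3.14, 3.14, 3.14, 3.14, 3.14].

INTERFACE

Orientations are given as a unit quaternion [x, y, z, w].
In Python, from plant import get_state, snapshot, finish_job, regions_of gives the robot as it stands.
- The arm moves only by the tool send_rows, never from a script. Its argument "series" is a list of rows, each an object of numbers: "grip": the opening, from 0 (shut) to 1 (fully open); "dx", "dy", "dz": the shift along the tool's x, y, z in mm; "turn": the turn about the tool's z in rad. A call has 1 to 20 rows; each row shifts and turns the commanded pose from where the row before left it, along the tool's axes as they then stand; what a row does not reach is not made up. A row lasts 1/10 s, in which the tool goes at most 50 mm and 8.59 degrees, less where a joint would pass 70% of its speed; a pose out of reach is approached as far as the arm can. A call is refused whole if a number of a shift passes 50 or a number of a turn 0.15, either way. A call with a gripper value outside its range is refused whole. The fingers move at their own pace and stop on an object; "force" is the grip in N (left out, the last holds). Time passes only in rows, so rows that do not move let the fingers close. It gives the time, the measured TCP pose, the force and the opening at its end, in the units of the state.
- get_state(): the state, without advancing time (a new reading comes with each control period).
- snapshot(name): name is "scene" or "top"; returns a dict with "img" (400x640x3 uint8, red, green, blue), "depth" (400x640 float32, m along the optical axis (not along the pixel's ray), 0 where there is no reading), "fov_y" (degrees; the focal length in pixels is half the picture's height over the tangent of half this angle, whatever the lens; pixels are square), "cx", "cy" (the principal point, pixels), "R" (3x3) and "t" (3): a world point X has camera coordinates R X + t. Camera axes: x right, y down, z forward; pixel columns grow to the right and rows downward; lengths in m; the calibration is good to about 2 mm. A picture is of the moment at which its call begins.
- finish_job(): hands the job in, once; it reports no verdict.
Trained networks look in a picture, given as the dict that the camera call returned (one of the last four; its "shot" number tells which), for a name from the list of things; names that differ only in an ending like _2 or _b are one class to them, and where a whole thing is asked for, a point or a joint stands for the part that bears it (a point fixed in the world has none). Each returns a list of dicts, best first, with "score" (0 to 1); they miss things now and then, are a little off and sometimes report something else, mostly with a low value. They report only what shows in the picture. A call takes as long as a camera call.
- regions_of(picture, target): "pixels" (400x640 bool, what is visible of it) and "extent" ([left, top, right, bottom] in pixels, round what is visible of it).
The state is a dict: "clock": time; "q": joint angles; "qd": joint speeds; "joint_torque": joint torques, N m; "tool_pos": TCP position; "eef_rot": TCP orientation; "contact_force": force on the tool from outside, world axes, zero at the start; "moment": the same for the moment, N m; "opening": opening from 0.0 (shut) to 1.0 (fully open).
Only numpy, scipy, OpenCV 4.12 (cv2) and the standard library are available. Lean on these libraries where they do the work, as an engineer would, in place of code of your own. Each camera call takes 0.05 s, during which the arm holds its last target.

TASK

The two full fluid tins on the watchmaker's bench have been knocked over: the blue one in front of the ultrasonic cleaner's side, the yellow one in front of the drawer cabinet's side. They are too wide to take round the body and must not be carried by the cap, so walk each one up with its foot on the bench: raise its cap end and lean its top on the side of the unit it points at, then push its foot in until it stands upright, flat against that side. Do not let a tin drop, and leave everything else on the bench where it is.

Things in the scene. Friction and masses are not known exactly. Their poses are not given: they have to be found in the camera images.
- blue_tin: blue, white-banded metal fluid tin: flat box 95 wide (x), 60 thick (y), 160 tall (z), then a round black cap, dia 34, 26 long, on a 4 mm neck mid top (cap centre 177 from the bottom). Origin: centre of the bottom face; z to the cap. Starts lying on a broad face, cap towards the cleaner's side, 30 to 95 mm short of it, up to 0.42 rad off square. 0.5-0.8 kg, friction about 0.6; tips onto its bottom by itself below 0.35 rad tilt
- amber_tin: yellow, brown-banded metal fluid tin: flat box 95 wide (x), 60 thick (y), 160 tall (z), then a round black cap, dia 34, 26 long, on a 4 mm neck mid top (cap centre 177 from the bottom). Origin: centre of the bottom face; z to the cap. Starts lying on a broad face, cap towards the cabinet's side, 30 to 95 mm short of it, up to 0.42 rad off square. 0.5-0.8 kg, friction about 0.6; tips onto its bottom by itself below 0.35 rad tilt
- cleaner_side (a point): foot of the middle of the flat upright side of the stainless steel ultrasonic cleaner (left of the bench) that faces the middle of the bench, at bench height; x runs level along that side, y is square to it and points INTO the cleaner (the bench lies at negative y), z up. The side is 240 mm long and smooth, 172 mm high; the cleaner is fixed; its lid and handle reach 218 mm
- cabinet_side (a point): foot of the middle of the flat upright side of the dark small-parts drawer cabinet with amber drawers (right of the bench) that faces the middle of the bench, at bench height; x runs level along that side, y is square to it and points OUT of the cabinet, over the bench (the bench lies at positive y), z up. The side is 200 mm long and smooth, 185 mm high; the cabinet is fixed; boxes on top reach 240 mm
- glass_jar: bystander: amber glass jar with brass lid, diameter 54 mm, 58 mm high; origin at the centre of its underside. This, parts tin, oil stand and case holder stand in any order beside the fallen tins, about 140 mm along the wall either way and 130 to 170 mm out from it
- parts_tin: bystander: round aluminium parts tin, diameter 66 mm, 26 mm high; origin at the centre of its underside
- oil_stand: bystander: round black oil stand with four coloured cups and a steel stem, diameter 62 mm, 54 mm high; origin at the centre of its underside
- case_holder: bystander: grey and brown watch-case holder with a watch, 60 x 44 mm, 40 mm high; origin at the centre of its underside
- screwdriver: bystander: screwdriver with red handle, 150 mm long, under 30 mm thick, lying along the lane between the feet of the tins; x along it to the blade
- watch_cushion: bystander: red cushion with a wrist watch, 75 x 62 mm, 47 mm high, beyond the lane; origin at the centre of its underside

How it is judged:
By the outcome, as a careful person would: the job done as asked, in the order asked, and still so for the second after the job is handed in, with the robot touching nothing.
It also fails if it takes over 72 s, if anything falls off the work surface, if the arm or the gripper's body presses on something with over 40 N, if the wrist force passes 120 N, or if a joint passes its speed limit or range.

## Working session

There is one attempt and no reset: what is moved stays moved. The work goes in short steps, Python scripts to look and compute and a tool call to move; the robot and the scene stay as the last step left them, time stands still between calls to the robot, and variables do not carry over. Pictures are saved under pics/ and viewed, and the job is handed in when it is done.

Besides the shell and the picture viewer there is one more tool, called after "Request:" in YAML: its name, and indented under it one key for each argument. send_rows: Moves the arm, as the interface text tells. Its arguments: {"type":"object","properties":{"series":{"type":"array","items":{"type":"object","properties":{"grip":{"type":"number"},"dx":{"type":"number"},"dy":{"type":"number"},"dz":{"type":"number"},"turn":{"type":"number"}}}},"force":{"type":"number"}},"required":["series"]}

```bash
ls; mkdir -p pics
cat > h.py <<'E'
import numpy as np, cv2
from plant import get_state, snapshot, finish_job, regions_of
def cloud(p):
    d=p["depth"]; f=d.shape[0]/2/np.tan(np.radians(p["fov_y"])/2)
    v,u=np.mgrid[:d.shape[0],:d.shape[1]]
    X=np.stack([(u-p["cx"])*d/f,(v-p["cy"])*d/f,d],-1)
    W=(X-p["t"])@np.array(p["R"])
    W[d<=0]=np.nan
    return W
def save(p,n): cv2.imwrite("pics/"+n+".png",cv2.cvtColor(p["img"],cv2.COLOR_RGB2BGR))
E
python3 - <<'E'
from h import *
s=get_state(); print(s)
for n in ("scene","top"):
    p=snapshot(n); save(p,n+"0"); print(n,p["fov_y"],p["R"],p["t"])
E
```

```text
pics
{'clock': 0.0, 'q': array([ 1.23880672,  0.68997709, -0.19451428,  1.56634997,  0.15733197,
        0.90247752, -0.21511867]), 'qd': array([ 0.00049534,  0.00153338,  0.00173849, -0.00128994,  0.00165055,
        0.00087182, -0.00013149]), 'joint_torque': array([-4.06609997e-04, -5.27554214e+01, -1.26665108e+00, -1.53428650e+01,
       -5.25683386e-02,  6.59894184e-03,  1.82287649e-04]), 'tool_pos': array([ 0.22327656, -0.58308422,  0.23791276]), 'eef_rot': array([ 9.83313041e-01,  1.81919317e-01, -2.40674881e-04, -8.76006097e-04]), 'contact_force': array([ 0.24583783, -0.36703499, -0.32655914]), 'moment': array([ 0.01858142, -0.01270948,  0.00562433]), 'opening': 0.9960189545724868}
scene 57.05095137168377 [[ 0.59372629  0.80464229 -0.00631437]
 [ 0.56051054 -0.41919207 -0.71421701]
 [-0.57733615  0.42051015 -0.69989584]] [-0.34135532 -0.2535432   1.31491442]
top 48.755139480759254 [[ 0.01970831 -0.99980131 -0.00298774]
 [-0.99809091 -0.01949947 -0.05860301]
 [ 0.0585331   0.004137   -0.9982769 ]] [-0.01436226  0.559996    0.93674783]
```

View pics/scene0.png

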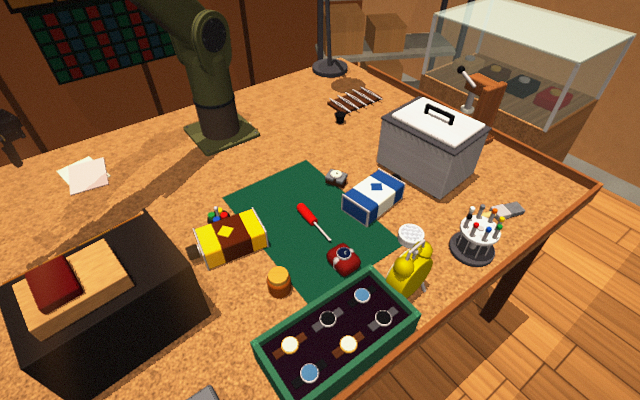

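View pics/top0.png

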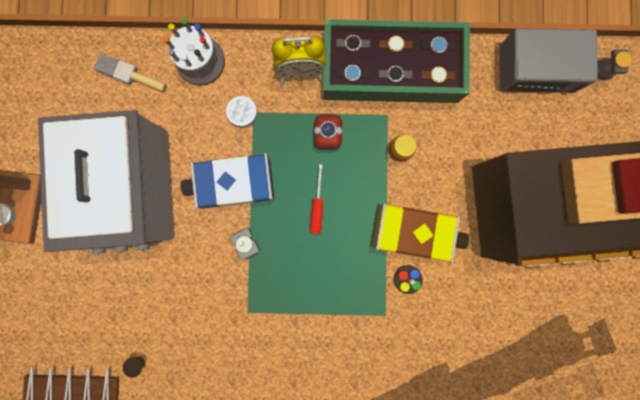

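```bash
cat > m.py <<'E'
from h import *
def tinpts(p,name):
    r=regions_of(p,name)
    if not r: return None
    m=r[0]["pixels"]; W=cloud(p)[m]; return r[0]["score"],W[np.isfinite(W[:,0])],r[0]["extent"]
E
python3 - <<'E'
from m import *
p=snapshot("top"); W=cloud(p)
for n in ("blue_tin","amber_tin"):
    s,P,e=tinpts(p,n)
    print(n,s,len(P),e, np.percentile(P[:,2],[5,50,95]))
    box=P[(P[:,2]>.05)&(P[:,2]<.075)]
    rc=cv2.minAreaRect((box[:,:2]*1000).astype(np.float32)); print("box rect",rc, cv2.boxPoints(rc).round(0).tolist())
    cap=P[(P[:,2]<.049)&(P[:,2]>.02)]; print("low pts",len(cap),np.median(cap,0).round(3), cap.min(0).round(3),cap.max(0).round(3))
for n in ("glass_jar","parts_tin","oil_stand","case_holder","screwdriver","watch_cushion"):
    r=tinpts(p,n)
    if r: print(n,round(r[0],2),r[1].mean(0).round(3),r[1].min(0).round(3),r[1].max(0).round(3))
# wall profiles: print height along rows
for row in (140,180,220):
    print("row",row)
    for c in list(range(110,185,4)): print(c,W[row,c].round(3),end="; ")
    print()
    for c in list(range(460,585,6)): print(c,W[row,c].round(3),end="; ")
    print()
E
```

```text
blue_tin 0.75 3990 [182.3, 153.4, 273.3, 209.9] [0.03255437 0.05996358 0.06283332]
box rect ((589.9349975585938, 191.61849975585938), (95.70838928222656, 179.74365234375), 8.04550552368164) [[530.0, 274.0], [555.0, 96.0], [650.0, 109.0], [625.0, 287.0]]
low pts 321 [0.573 0.269 0.042] [0.534 0.097 0.02 ] [0.648 0.291 0.049]
amber_tin 0.81 3918 [375.0, 207.8, 468.3, 262.0] [0.04324084 0.06018505 0.06299151]
box rect ((490.8581237792969, -207.57969665527344), (166.0606689453125, 95.15251159667969), 81.19386291503906) [[431.0, -282.0], [525.0, -297.0], [551.0, -133.0], [457.0, -118.0]]
low pts 251 [ 0.481 -0.294  0.043] [ 0.432 -0.314  0.021] [ 0.549 -0.119  0.049]
glass_jar 0.72 [ 0.666 -0.173  0.05 ] [ 0.645 -0.2    0.001] [ 0.693 -0.151  0.062]
parts_tin 0.55 [0.744 0.17  0.026] [0.714 0.14  0.001] [0.778 0.201 0.031]
oil_stand 0.57 [ 0.392 -0.193  0.02 ] [ 0.362 -0.226 -0.003] [ 0.42  -0.165  0.056]
case_holder 0.88 [0.459 0.154 0.034] [ 0.424  0.125 -0.003] [0.492 0.185 0.044]
screwdriver 0.74 [0.535 0.003 0.019] [ 0.482 -0.009 -0.003] [0.632 0.019 0.03 ]
watch_cushion 0.81 [ 0.702
[... 2573 characters left out ...]
[0.506 0.315 0.05 ]; 170 [0.506 0.314 0.03 ]; 174 [0.506 0.315 0.002]; 178 [0.506 0.307 0.   ]; 182 [0.506 0.296 0.004]; 
460 [ 0.518 -0.31   0.002]; 466 [ 0.519 -0.325 -0.003]; 472 [ 0.519 -0.337  0.001]; 478 [ 0.519 -0.346  0.013]; 484 [ 0.519 -0.346  0.048]; 490 [ 0.518 -0.346  0.08 ]; 496 [ 0.518 -0.347  0.109]; 502 [ 0.518 -0.347  0.137]; 508 [ 0.518 -0.346  0.166]; 514 [ 0.518 -0.349  0.185]; 520 [ 0.518 -0.359  0.185]; 526 [ 0.518 -0.369  0.186]; 532 [ 0.518 -0.381  0.183]; 538 [nan nan nan]; 544 [ 0.519 -0.401  0.185]; 550 [ 0.519 -0.412  0.185]; 556 [ 0.519 -0.423  0.184]; 562 [ 0.519 -0.432  0.187]; 568 [ 0.52  -0.443  0.186]; 574 [ 0.519 -0.442  0.207]; 580 [ 0.519 -0.445  0.218];
```

```bash
cat >> m.py <<'E'
from scipy.optimize import minimize
def wallfit(W,sel):
    P=W[sel]; 
    for _ in range(4):
        A=np.c_[P[:,0],np.ones(len(P))]; c=np.linalg.lstsq(A,P[:,1],rcond=None)[0]; r=P[:,1]-A@c; P=P[abs(r)<max(.002,2*r.std())]
    return c,r.std(),P[:,0].min(),P[:,0].max()
def fit_lying(P,ang0):
    # top face points z .055-.067; fit 95x160 rect
    T=P[(P[:,2]>.055)&(P[:,2]<.068)][:,:2]
    def cost(v):
        c,s=np.cos(v[2]),np.sin(v[2]); d=T-v[:2]
        a=d@[c,s]; b=d@[-s,c]
        o=np.maximum(abs(a)-.080,0)+np.maximum(abs(b)-.0475,0)
        return (np.minimum(o,.01)).mean()*1e3
    best=None
    for da in np.arange(-.5,.51,.1):
        v0=[*np.median(T,0),ang0+da]
        r=minimize(cost,v0,method="Nelder-Mead",options=dict(initial_simplex=np.array([v0,[v0[0]+.01,v0[1],v0[2]],[v0[0],v0[1]+.01,v0[2]],[v0[0],v0[1],v0[2]+.1]]),xatol=1e-5,fatol=1e-6,maxiter=800))
        if best is None or r.fun<best.fun: best=r
    return best.x,best.fun,len(T)
E
python3 - <<'E'
from m import *
p=snapshot("top"); W=cloud(p).reshape(-1,3)
f=np.isfinite(W[:,0])
L=f&(W[:,1]>.29)&(W[:,1]<.36)&(W[:,2]>.03)&(W[:,2]<.15)&(W[:,0]>.47)&(W[:,0]<.72)
c,s,a,b=wallfit(W,L); print("cleaner wall y=%.4f*x+%.4f"%tuple(c),s,a,b)
R=f&(W[:,1]<-.31)&(W[:,1]>-.37)&(W[:,2]>.03)&(W[:,2]<.16)&(W[:,0]>.43)&(W[:,0]<.66)
c2,s,a,b=wallfit(W,R); print("cabinet wall y=%.4f*x+%.4f"%tuple(c2),s,a,b)
for n,a0,c,sg in (("blue_tin",np.pi/2,c,1),("amber_tin",-np.pi/2,c2,-1)):
    sc,P,e=tinpts(p,n); v,co,k=fit_lying(P,a0); ax=np.array([np.cos(v[2]),np.sin(v[2])])
    wn=np.array([-c[0],1])*sg; wn/=np.linalg.norm(wn); wang=np.arctan2(wn[1],wn[0])
    cap=v[:2]+.097*ax; foot=v[:2]-.08*ax
    dist=lambda q:-sg*(q[1]-c[0]*q[0]-c[1])/np.hypot(1,c[0])
    print(n,v.round(4),co,k,"cap",cap.round(4),"foot",foot.round(4),"wall ang",wang.round(4),"off",(wang-v[2]).round(3),"capdist",dist(cap).round(4),"footdist",dist(foot).round(4))
    # cap point check
    q=P[(P[:,2]>.036)&(P[:,2]<.0495)]; d=q[:,:2]-v[:2]; al=d@ax; lat=d@[-ax[1],ax[0]]; k=(al>.084)
    print(" cap pts al",np.percentile(al[k],[2,98]).round(3),"lat med",np.median(lat[k]).round(4), k.sum())
E
```

```text
cleaner wall y=0.1003*x+0.2639 0.0005771835674227803 0.4701293678923142 0.7015433982337888
cabinet wall y=0.1078*x+-0.4018 0.0006029840553877436 0.4401218405319101 0.6383781902359389
blue_tin [0.591  0.182  1.7065] 2.4996705886901617e-05 3453 cap [0.5779 0.2782] foot [0.6018 0.1028] wall ang 1.6708 off -0.036 capdist 0.0436 footdist 0.2204
 cap pts al [0.085 0.109] lat med 0.0023 170
amber_tin [ 0.4909 -0.2047 -1.7264] 7.134612781040789e-05 3529 cap [ 0.4759 -0.3006] foot [ 0.5033 -0.1257] wall ang -1.4635 off 0.263 capdist 0.0496 footdist 0.2206
 cap pts al [0.085 0.109] lat med 0.0007 176
```

```bash
cat > pl.py <<'E'
import numpy as np, json
from scipy.spatial.transform import Rotation as Ro
def pose(s):
    M=Ro.from_quat(s["eef_rot"]).as_matrix(); return np.array([*s["tool_pos"]*1000, np.arctan2(M[1,0],M[0,0])])
def rows(p0,wps,grip=1):
    """p0 [x,y,z mm,yaw]; wps list of (target, n). prints rows"""
    cur=np.array(p0,float); out=[]
    for tgt,n in wps:
        tgt=np.array(tgt,float); st=cur.copy()
        for i in range(n):
            want=st+(tgt-st)*(i+1)/n; d=want-cur; c,s=np.cos(cur[3]),np.sin(cur[3])
            dx=round(d[0]*c+d[1]*s); dy=round(d[0]*s-d[1]*c); dz=round(-d[2]); t=round(-d[3],2)
            out.append(dict(dx=dx,dy=dy,dz=dz,turn=t,grip=grip))
            cur=cur+[dx*c+dy*s, dx*s-dy*c, -dz, -t]
    for i in range(0,len(out),20): print(json.dumps(out[i:i+20]).replace('"','').replace(" ",""))
    print(len(out),"end",cur.round(2).tolist()); return cur
E
python3 - <<'E'
from pl import *
from plant import get_state
p=pose(get_state()); print(p)
rows(p,[([578,279,200,1.708],34)])
E
```

```text
[ 2.23603857e+02 -5.83661950e+02  2.38758422e+02  3.65845980e-01]
[{dx:19,dy:-20,dz:1,turn:-0.04,grip:1},{dx:19,dy:-19,dz:1,turn:-0.04,grip:1},{dx:21,dy:-19,dz:1,turn:-0.04,grip:1},{dx:21,dy:-17,dz:2,turn:-0.04,grip:1},{dx:22,dy:-17,dz:1,turn:-0.04,grip:1},{dx:22,dy:-16,dz:1,turn:-0.04,grip:1},{dx:23,dy:-15,dz:1,turn:-0.04,grip:1},{dx:24,dy:-14,dz:1,turn:-0.04,grip:1},{dx:24,dy:-13,dz:1,turn:-0.04,grip:1},{dx:24,dy:-12,dz:1,turn:-0.03,grip:1},{dx:25,dy:-11,dz:2,turn:-0.04,grip:1},{dx:26,dy:-10,dz:1,turn:-0.04,grip:1},{dx:26,dy:-10,dz:1,turn:-0.04,grip:1},{dx:26,dy:-8,dz:1,turn:-0.04,grip:1},{dx:26,dy:-7,dz:1,turn:-0.04,grip:1},{dx:27,dy:-6,dz:1,turn:-0.04,grip:1},{dx:27,dy:-5,dz:1,turn:-0.04,grip:1},{dx:27,dy:-4,dz:2,turn:-0.04,grip:1},{dx:27,dy:-3,dz:1,turn:-0.04,grip:1},{dx:28,dy:-2,dz:1,turn:-0.04,grip:1}]
[{dx:27,dy:-1,dz:1,turn:-0.04,grip:1},{dx:27,dy:1,dz:1,turn:-0.04,grip:1},{dx:28,dy:1,dz:1,turn:-0.04,grip:1},{dx:27,dy:3,dz:1,turn:-0.04,grip:1},{dx:27,dy:4,dz:1,turn:-0.04,grip:1},{dx:27,dy:4,dz:2,turn:-0.04,grip:1},{dx:27,dy:6,dz:1,turn:-0.04,grip:1},{dx:27,dy:7,dz:1,turn:-0.04,grip:1},{dx:26,dy:8,dz:1,turn:-0.03,grip:1},{dx:26,dy:9,dz:1,turn:-0.04,grip:1},{dx:26,dy:10,dz:1,turn:-0.04,grip:1},{dx:25,dy:10,dz:1,turn:-0.04,grip:1},{dx:25,dy:12,dz:2,turn:-0.04,grip:1},{dx:24,dy:13,dz:1,turn:-0.04,grip:1}]
34 end [577.94, 279.21, 199.76, 1.71]
```

Request:
send_rows:
  series:
    - {"dx": 19,"dy": -20,"turn": -0.04,"grip": 1}
    - {"dx": 19,"dy": -19,"turn": -0.04}
    - {"dx": 21,"dy": -19,"turn": -0.04}
    - {"dx": 21,"dy": -17,"turn": -0.04}
    - {"dx": 22,"dy": -17,"turn": -0.04}
    - {"dx": 22,"dy": -16,"turn": -0.04}
    - {"dx": 23,"dy": -15,"turn": -0.04}
    - {"dx": 24,"dy": -14,"turn": -0.04}
    - {"dx": 24,"dy": -13,"turn": -0.04}
    - {"dx": 24,"dy": -12,"turn": -0.03}
    - {"dx": 25,"dy": -11,"turn": -0.04}
    - {"dx": 26,"dy": -10,"turn": -0.04}
    - {"dx": 26,"dy": -10,"turn": -0.04}
    - {"dx": 26,"dy": -8,"turn": -0.04}
    - {"dx": 26,"dy": -7,"turn": -0.04}
    - {"dx": 27,"dy": -6,"turn": -0.04}
    - {"dx": 27,"dy": -5,"turn": -0.04}
    - {"dx": 27,"dy": -4,"turn": -0.04}
    - {"dx": 27,"dy": -3,"turn": -0.04}
    - {"dx": 28,"dy": -2,"turn": -0.04}
  force: 20

```text
schema error: expected keys grip, dx, dy, dz, turn
```

All five keys are needed in each row.

Request:
send_rows:
  series:
    - {"dx": 19,"dy": -20,"dz": 0,"turn": -0.04,"grip": 1}
    - {"dx": 19,"dy": -19,"dz": 0,"turn": -0.04,"grip": 1}
    - {"dx": 21,"dy": -19,"dz": 0,"turn": -0.04,"grip": 1}
    - {"dx": 21,"dy": -17,"dz": 0,"turn": -0.04,"grip": 1}
    - {"dx": 22,"dy": -17,"dz": 0,"turn": -0.04,"grip": 1}
    - {"dx": 22,"dy": -16,"dz": 0,"turn": -0.04,"grip": 1}
    - {"dx": 23,"dy": -15,"dz": 0,"turn": -0.04,"grip": 1}
    - {"dx": 24,"dy": -14,"dz": 0,"turn": -0.04,"grip": 1}
    - {"dx": 24,"dy": -13,"dz": 0,"turn": -0.04,"grip": 1}
    - {"dx": 24,"dy": -12,"dz": 0,"turn": -0.03,"grip": 1}
    - {"dx": 25,"dy": -11,"dz": 0,"turn": -0.04,"grip": 1}
    - {"dx": 26,"dy": -10,"dz": 0,"turn": -0.04,"grip": 1}
    - {"dx": 26,"dy": -10,"dz": 0,"turn": -0.04,"grip": 1}
    - {"dx": 26,"dy": -8,"dz": 0,"turn": -0.04,"grip": 1}
    - {"dx": 26,"dy": -7,"dz": 0,"turn": -0.04,"grip": 1}
    - {"dx": 27,"dy": -6,"dz": 0,"turn": -0.04,"grip": 1}
    - {"dx": 27,"dy": -5,"dz": 0,"turn": -0.04,"grip": 1}
    - {"dx": 27,"dy": -4,"dz": 0,"turn": -0.04,"grip": 1}
    - {"dx": 27,"dy": -3,"dz": 0,"turn": -0.04,"grip": 1}
    - {"dx": 28,"dy": -2,"dz": 0,"turn": -0.04,"grip": 1}
  force: 20

```text
clock: 2.7
tool_pos: [0.4326, -0.0749, 0.2389]
eef_rot: [0.837, 0.547, 0.0, 0.0]
contact_force: [0.1, 0.8, 0.4]
opening: 1.001
```

Run:
```python
from pl import *
from plant import get_state
s=get_state();p=pose(s); print(s["clock"],p.round(2),s["q"].round(2))
rows(p,[([578,279,90,1.708],16)])
```

```text
2.7 [432.63 -74.94 238.95   1.16] [ 0.33  0.47 -0.38  2.09  0.3   0.63 -0.67]
[{dx:24,dy:-1,dz:9,turn:-0.03,grip:1},{dx:24,dy:1,dz:10,turn:-0.04,grip:1},{dx:24,dy:1,dz:9,turn:-0.03,grip:1},{dx:24,dy:1,dz:9,turn:-0.04,grip:1},{dx:23,dy:3,dz:10,turn:-0.03,grip:1},{dx:24,dy:4,dz:9,turn:-0.04,grip:1},{dx:23,dy:4,dz:9,turn:-0.03,grip:1},{dx:24,dy:5,dz:9,turn:-0.04,grip:1},{dx:23,dy:6,dz:10,turn:-0.03,grip:1},{dx:23,dy:7,dz:9,turn:-0.03,grip:1},{dx:23,dy:8,dz:9,turn:-0.04,grip:1},{dx:22,dy:8,dz:10,turn:-0.03,grip:1},{dx:22,dy:9,dz:9,turn:-0.04,grip:1},{dx:22,dy:10,dz:9,turn:-0.03,grip:1},{dx:21,dy:10,dz:10,turn:-0.04,grip:1},{dx:21,dy:12,dz:9,turn:-0.03,grip:1}]
16 end [578.39, 278.56, 89.95, 1.71]
```

```bash
cat >> pl.py <<'E'
def integ(p0,rs):
    cur=np.array(p0,float)
    for dx,dy,dz,t in rs:
        c,s=np.cos(cur[3]),np.sin(cur[3]); cur=cur+[dx*c+dy*s,dx*s-dy*c,-dz,-t]
    return cur
E
python3 - <<'E'
from pl import *
a=[19,19,21,21,22,22,23,24,24,24,25,26,26,26,26,27,27,27,27,28];b=[-20,-19,-19,-17,-17,-16,-15,-14,-13,-12,-11,-10,-10,-8,-7,-6,-5,-4,-3,-2]
t=[-.04]*20; t[9]=-.03
e=integ([223.6,-583.66,238.76,.3658],list(zip(a,b,[0]*20,t))); print(e)
rows(e,[([579,250,160,1.708],13)])
E
```

```text
[432.14720322 -75.86353374 238.76         1.1558    ]
[{dx:27,dy:0,dz:6,turn:-0.04,grip:1},{dx:28,dy:2,dz:6,turn:-0.04,grip:1},{dx:27,dy:2,dz:6,turn:-0.05,grip:1},{dx:28,dy:4,dz:6,turn:-0.04,grip:1},{dx:27,dy:5,dz:6,turn:-0.04,grip:1},{dx:26,dy:6,dz:6,turn:-0.04,grip:1},{dx:27,dy:7,dz:6,turn:-0.05,grip:1},{dx:26,dy:8,dz:6,turn:-0.04,grip:1},{dx:26,dy:9,dz:7,turn:-0.04,grip:1},{dx:26,dy:11,dz:6,turn:-0.04,grip:1},{dx:25,dy:11,dz:6,turn:-0.05,grip:1},{dx:24,dy:13,dz:6,turn:-0.04,grip:1},{dx:24,dy:14,dz:6,turn:-0.04,grip:1}]
13 end [579.48, 250.17, 159.76, 1.71]
```

Request:
send_rows:
  series:
    - {"dx": 27,"dy": 0,"dz": 6,"turn": -0.04,"grip": 1}
    - {"dx": 28,"dy": 2,"dz": 6,"turn": -0.04,"grip": 1}
    - {"dx": 27,"dy": 2,"dz": 6,"turn": -0.05,"grip": 1}
    - {"dx": 28,"dy": 4,"dz": 6,"turn": -0.04,"grip": 1}
    - {"dx": 27,"dy": 5,"dz": 6,"turn": -0.04,"grip": 1}
    - {"dx": 26,"dy": 6,"dz": 6,"turn": -0.04,"grip": 1}
    - {"dx": 27,"dy": 7,"dz": 6,"turn": -0.05,"grip": 1}
    - {"dx": 26,"dy": 8,"dz": 6,"turn": -0.04,"grip": 1}
    - {"dx": 26,"dy": 9,"dz": 7,"turn": -0.04,"grip": 1}
    - {"dx": 26,"dy": 11,"dz": 6,"turn": -0.04,"grip": 1}
    - {"dx": 25,"dy": 11,"dz": 6,"turn": -0.05,"grip": 1}
    - {"dx": 24,"dy": 13,"dz": 6,"turn": -0.04,"grip": 1}
    - {"dx": 24,"dy": 14,"dz": 6,"turn": -0.04,"grip": 1}

```text
clock: 4.0
tool_pos: [0.58, 0.251, 0.1595]
eef_rot: [0.657, 0.754, -0.0, 0.0]
contact_force: [1.1, -0.1, 0.5]
opening: 1.003
```

Run:
```python
from pl import *
from plant import get_state
s=get_state();p=pose(s); print(s["clock"],p.round(2),s["q"].round(2),s["contact_force"])
rows(p,[([578.4,274,100,1.708],4),([578.4,274,21,1.708],7)])
```

```text
4.0 [580.02 251.03 159.48   1.71] [-0.24  0.82 -0.44  1.61  0.45  0.81 -0.74] [ 1.12246872 -0.12273453  0.48038232]
[{dx:6,dy:0,dz:15,turn:-0.0,grip:1},{dx:5,dy:1,dz:15,turn:-0.0,grip:1},{dx:6,dy:0,dz:15,turn:-0.0,grip:1},{dx:6,dy:1,dz:14,turn:-0.0,grip:1},{dx:0,dy:0,dz:11,turn:-0.0,grip:1},{dx:0,dy:0,dz:12,turn:-0.0,grip:1},{dx:0,dy:0,dz:11,turn:-0.0,grip:1},{dx:0,dy:0,dz:11,turn:-0.0,grip:1},{dx:0,dy:0,dz:12,turn:-0.0,grip:1},{dx:0,dy:0,dz:11,turn:-0.0,grip:1},{dx:0,dy:0,dz:11,turn:-0.0,grip:1}]
11 end [578.88, 274.09, 21.48, 1.71]
```

Request:
send_rows:
  series:
    - {"dx": 6,"dy": 0,"dz": 15,"turn": 0,"grip": 1}
    - {"dx": 5,"dy": 1,"dz": 15,"turn": 0,"grip": 1}
    - {"dx": 6,"dy": 0,"dz": 15,"turn": 0,"grip": 1}
    - {"dx": 6,"dy": 1,"dz": 14,"turn": 0,"grip": 0.8}
    - {"dx": 0,"dy": 0,"dz": 11,"turn": 0,"grip": 0.8}
    - {"dx": 0,"dy": 0,"dz": 12,"turn": 0,"grip": 0.8}
    - {"dx": 0,"dy": 0,"dz": 11,"turn": 0,"grip": 0.8}
    - {"dx": 0,"dy": 0,"dz": 11,"turn": 0,"grip": 0.8}
    - {"dx": 0,"dy": 0,"dz": 12,"turn": 0,"grip": 0.8}
    - {"dx": 0,"dy": 0,"dz": 11,"turn": 0,"grip": 0.8}
    - {"dx": 0,"dy": 0,"dz": 11,"turn": 0,"grip": 0.8}
  force: 20

```text
clock: 5.1
tool_pos: [0.5784, 0.2732, 0.0208]
eef_rot: [0.658, 0.753, -0.0, 0.0]
contact_force: [0.4, -1.1, 0.3]
opening: 0.799
```

Request:
send_rows:
  series:
    - {"dx": 0,"dy": 0,"dz": 0,"turn": 0,"grip": 0}
    - {"dx": 0,"dy": 0,"dz": 0,"turn": 0,"grip": 0}
    - {"dx": 0,"dy": 0,"dz": 0,"turn": 0,"grip": 0}
    - {"dx": 0,"dy": 0,"dz": 0,"turn": 0,"grip": 0}
    - {"dx": 0,"dy": 0,"dz": 0,"turn": 0,"grip": 0}
    - {"dx": 0,"dy": 0,"dz": 0,"turn": 0,"grip": 0}
  force: 20

```text
clock: 5.7
tool_pos: [0.5787, 0.2734, 0.0222]
eef_rot: [0.658, 0.753, 0.0, 0.0]
contact_force: [0.0, 0.1, 2.3]
opening: 0.375
```

Request:
send_rows:
  series:
    - {"dx": 0,"dy": 0,"dz": -2,"turn": 0,"grip": 0}
    - {"dx": 0,"dy": 0,"dz": -3,"turn": 0,"grip": 0}
    - {"dx": 0,"dy": 0,"dz": -4,"turn": 0,"grip": 0}
    - {"dx": 0,"dy": 0,"dz": -4,"turn": 0,"grip": 0}
    - {"dx": 0,"dy": 0,"dz": -4,"turn": 0.01,"grip": 0}
    - {"dx": 0,"dy": 0,"dz": -4,"turn": 0,"grip": 0}
    - {"dx": 0,"dy": 0,"dz": -4,"turn": 0,"grip": 0}
    - {"dx": 0,"dy": 0,"dz": -4,"turn": 0.01,"grip": 0}
    - {"dx": 0,"dy": 0,"dz": -5,"turn": 0,"grip": 0}
    - {"dx": 0,"dy": 0,"dz": -5,"turn": 0,"grip": 0}
    - {"dx": 0,"dy": 0,"dz": -5,"turn": 0.01,"grip": 0}
    - {"dx": 0,"dy": 0,"dz": -5,"turn": 0,"grip": 0}
    - {"dx": 0,"dy": 0,"dz": -5,"turn": 0,"grip": 0}
  force: 20

```text
clock: 7.0
tool_pos: [0.5782, 0.2732, 0.0761]
eef_rot: [0.669, 0.743, -0.0, 0.0]
contact_force: [-0.2, -0.3, -3.4]
opening: 0.377
```

Run:
```python
from h import *
from pl import *
p=snapshot("scene"); save(p,"s1"); s=get_state(); print(s["clock"],pose(s).round(3),s["contact_force"].round(1),s["moment"].round(2),s["opening"])
```

```text
7.05 [578.662 273.491  76.929   1.675] [ 0.9 -1.2 -2.7] [-0.09  0.07 -0.12] 0.37839123897930743
```

View pics/s1.png

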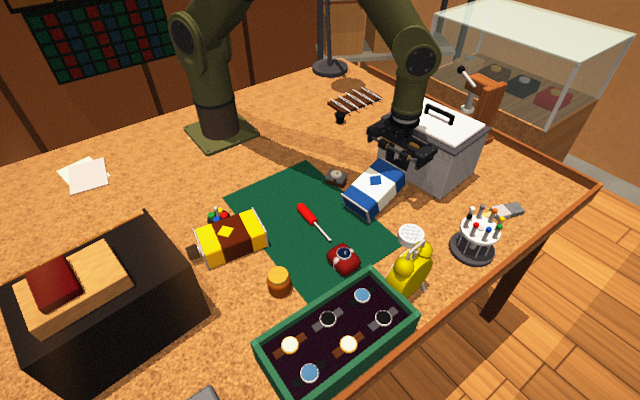

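Request:
send_rows:
  series:
    - {"dx": 0,"dy": 0,"dz": -4,"turn": 0,"grip": 0}
    - {"dx": 0,"dy": 0,"dz": -5,"turn": 0,"grip": 0}
    - {"dx": 0,"dy": 0,"dz": -5,"turn": 0,"grip": 0}
    - {"dx": 0,"dy": 0,"dz": -5,"turn": 0,"grip": 0}
    - {"dx": 0,"dy": 0,"dz": -5,"turn": 0,"grip": 0}
    - {"dx": 0,"dy": 0,"dz": -5,"turn": 0,"grip": 0}
    - {"dx": 0,"dy": 0,"dz": -5,"turn": 0,"grip": 0}
    - {"dx": 0,"dy": 0,"dz": -5,"turn": 0,"grip": 0}
    - {"dx": 0,"dy": 0,"dz": -5,"turn": 0,"grip": 0}
    - {"dx": 0,"dy": 0,"dz": -5,"turn": 0,"grip": 0}
    - {"dx": 3,"dy": 0,"dz": -5,"turn": 0,"grip": 0}
    - {"dx": 3,"dy": 0,"dz": -5,"turn": 0,"grip": 0}
    - {"dx": 3,"dy": 0,"dz": -5,"turn": 0,"grip": 0}
    - {"dx": 3,"dy": 0,"dz": -5,"turn": 0,"grip": 0}
    - {"dx": 3,"dy": 0,"dz": -4,"turn": 0,"grip": 0}
  force: 20

```text
clock: 8.55
tool_pos: [0.5767, 0.2887, 0.1492]
eef_rot: [0.669, 0.743, 0.0, -0.0]
contact_force: [-0.2, -0.1, -5.7]
opening: 0.381
```

Run:
```python
from h import *
from pl import *
p=snapshot("scene"); save(p,"s2"); s=get_state(); print(s["clock"],pose(s).round(3),s["contact_force"].round(1),s["moment"].round(2),s["opening"])
```

```text
8.6 [576.778 289.826 149.858   1.677] [-1.6 -0.4 -4.1] [ 0.1  -0.02 -0.03] 0.37776667807146097
```

View pics/s2.png

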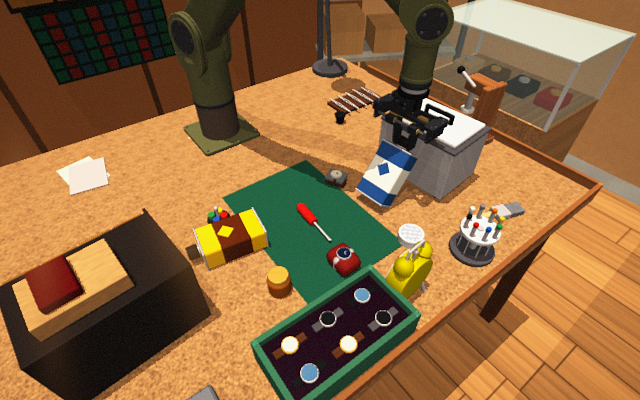

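```bash
cat >> m.py <<'E'
def tilt(p,name,wang):
    r=tinpts(p,name)
    if r is None: print("none"); return
    P=r[1]; n=np.array([np.cos(wang),np.sin(wang)])
    # RANSAC plane
    rng=np.random.default_rng(0); best=0
    for _ in range(300):
        a=P[rng.choice(len(P),3,replace=False)]; m=np.cross(a[1]-a[0],a[2]-a[0])
        if np.linalg.norm(m)<1e-7: continue
        m/=np.linalg.norm(m); k=abs((P-a[0])@m)<.002
        if k.sum()>best: best=k.sum();K=k
    Q=P[K]; c=Q.mean(0); m=np.linalg.svd(Q-c)[2][2]; 
    if m[2]<0: m=-m
    print(name,"score",round(r[0],2),"N",len(P),"inl",best,"normal",m.round(3),"yaw of face",np.arctan2(-m[1],-m[0]).round(3),"(wall",wang,") tilt from vertical",np.arcsin(m[2]).round(3),"zmin",P[:,2].min().round(4), "c",c.round(3))
    print("  low pts", Q[Q[:,2]<np.percentile(Q[:,2],2)].mean(0).round(3), "zrange",np.percentile(Q[:,2],[0.5,99.5]).round(3), "f range", np.percentile(Q[:,:2]@n,[1,99]).round(3))
E
python3 - <<'E'
from m import *
tilt(snapshot("scene"),"blue_tin",1.671)
E
```

```text
blue_tin score 0.57 N 2379 inl 1372 normal [ 0.087 -0.792  0.604] yaw of face 1.681 (wall 1.671 ) tilt from vertical 0.649 zmin -0.0011 c [0.587 0.214 0.104]
  low pts [0.592 0.166 0.041] zrange [0.041 0.165] f range [0.106 0.199]
```

Request:
send_rows:
  series:
    - {"dx": 2,"dy": 0,"dz": 0.5,"turn": 0,"grip": 0}
    - {"dx": 2,"dy": 0,"dz": 0.5,"turn": 0,"grip": 0}
    - {"dx": 2,"dy": 0,"dz": 0.5,"turn": 0,"grip": 0}
    - {"dx": 1,"dy": 0,"dz": 0.5,"turn": 0,"grip": 0}
    - {"dx": 1,"dy": 0,"dz": 0,"turn": 0,"grip": 0}
    - {"dx": 0,"dy": 0,"dz": 0,"turn": 0,"grip": 0}
  force: 20

```text
clock: 9.3
tool_pos: [0.5761, 0.2956, 0.1465]
eef_rot: [0.669, 0.743, -0.0, 0.0]
contact_force: [1.1, -0.2, -0.7]
opening: 0.378
```

Run:
```python
from m import *
from pl import *
p=snapshot("scene"); s=get_state(); print(s["clock"],pose(s).round(3),s["contact_force"].round(1),s["moment"].round(2),s["opening"])
tilt(p,"blue_tin",1.671)
```

```text
9.35 [576.11  295.644 146.56    1.676] [ 0.4 -0.7 -0.9] [-0.13 -0.19 -0.05] 0.37789669778713114
blue_tin score 0.63 N 2402 inl 1336 normal [ 0.096 -0.766  0.636] yaw of face 1.696 (wall 1.671 ) tilt from vertical 0.689 zmin 0.0008 c [0.586 0.218 0.105]
  low pts [0.59  0.167 0.043] zrange [0.042 0.163] f range [0.107 0.206]
```

Request:
send_rows:
  series:
    - {"dx": 1,"dy": 0,"dz": 0,"turn": 0,"grip": 0}
    - {"dx": 1,"dy": 0,"dz": 0,"turn": 0,"grip": 0}
    - {"dx": 1,"dy": 0,"dz": 0,"turn": 0,"grip": 0}
    - {"dx": 0,"dy": 0,"dz": 0,"turn": 0,"grip": 0}
  force: 20

```text
clock: 9.8
tool_pos: [0.5759, 0.2969, 0.1463]
eef_rot: [0.669, 0.743, -0.001, 0.001]
contact_force: [0.9, -5.1, -1.9]
opening: 0.377
```

Run:
```python
from m import *
from pl import *
s=get_state(); print(s["clock"],pose(s).round(3),s["contact_force"].round(1),s["moment"].round(2),s["opening"])
```

```text
9.8 [575.868 296.948 146.254   1.675] [ 0.9 -5.1 -1.9] [-1.2  -0.37  0.06] 0.3773614292109018
```

Request:
send_rows:
  series:
    - {"dx": 0,"dy": 0,"dz": 0,"turn": 0,"grip": 0.45}
    - {"dx": 0,"dy": 0,"dz": 0,"turn": 0,"grip": 0.55}
    - {"dx": 0,"dy": 0,"dz": 0,"turn": 0,"grip": 0.65}
    - {"dx": 0,"dy": 0,"dz": 0,"turn": 0,"grip": 0.75}
    - {"dx": 0,"dy": 0,"dz": -5,"turn": 0,"grip": 0.8}
    - {"dx": 0,"dy": 0,"dz": -10,"turn": 0,"grip": 0.8}
    - {"dx": 0,"dy": 0,"dz": -15,"turn": 0,"grip": 0.8}
    - {"dx": 0,"dy": 0,"dz": -15,"turn": 0,"grip": 0.8}
    - {"dx": 0,"dy": 0,"dz": -15,"turn": 0,"grip": 0.8}
  force: 20

```text
clock: 10.7
tool_pos: [0.5759, 0.2994, 0.2088]
eef_rot: [0.669, 0.743, 0.001, 0.0]
contact_force: [0.8, 0.8, 0.2]
opening: 0.799
```

Run:
```python
from m import *
from pl import *
p=snapshot("scene"); s=get_state(); print(s["clock"],pose(s).round(3),s["contact_force"].round(1),s["moment"].round(2),s["opening"])
save(p,"s3");tilt(p,"blue_tin",1.671)
```

```text
10.75 [577.144 300.317 211.366   1.675] [0.3 0.1 1.8] [-0.01 -0.1  -0.02] 0.8019997360807712
blue_tin score 0.92 N 2477 inl 1384 normal [ 0.079 -0.764  0.64 ] yaw of face 1.674 (wall 1.671 ) tilt from vertical 0.694 zmin -0.0011 c [0.586 0.217 0.103]
  low pts [0.597 0.168 0.042] zrange [0.042 0.163] f range [0.107 0.206]
```

View pics/s3.png

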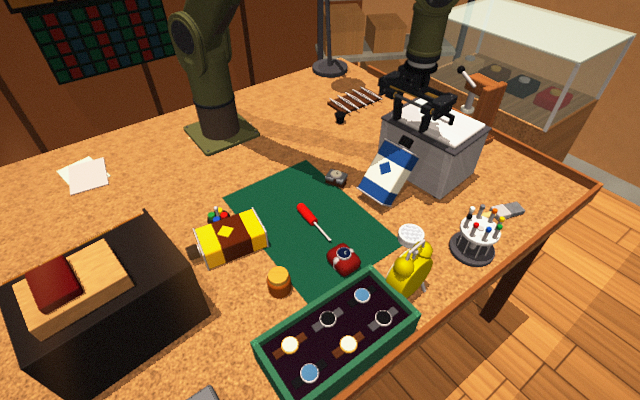

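Request:
send_rows:
  series:
    - {"dx": -15,"dy": 0,"dz": 0,"turn": 0,"grip": 0.6}
    - {"dx": -25,"dy": 0,"dz": 0,"turn": 0,"grip": 0.6}
    - {"dx": -30,"dy": 0,"dz": 0,"turn": 0,"grip": 0.6}
    - {"dx": -30,"dy": 0,"dz": 0,"turn": 0,"grip": 0.6}
    - {"dx": -30,"dy": 0,"dz": 0,"turn": 0,"grip": 0.6}
    - {"dx": -20,"dy": 0,"dz": 0,"turn": 0,"grip": 0.6}
    - {"dx": -15,"dy": 0,"dz": 10,"turn": 0,"grip": 0.6}
    - {"dx": 0,"dy": 0,"dz": 25,"turn": 0,"grip": 0.6}
    - {"dx": 0,"dy": 0,"dz": 30,"turn": 0,"grip": 0.6}
    - {"dx": 0,"dy": 0,"dz": 30,"turn": 0,"grip": 0.6}
    - {"dx": 0,"dy": 0,"dz": 30,"turn": 0,"grip": 0.6}
    - {"dx": 0,"dy": 0,"dz": 30,"turn": 0,"grip": 0.6}
    - {"dx": 0,"dy": 0,"dz": 25,"turn": 0,"grip": 0.6}
    - {"dx": 0,"dy": 0,"dz": 15,"turn": 0,"grip": 0.6}
    - {"dx": 0,"dy": 0,"dz": 0,"turn": 0,"grip": 0.6}

```text
clock: 12.3
tool_pos: [0.5909, 0.1343, 0.0092]
eef_rot: [0.669, 0.743, -0.002, -0.001]
contact_force: [-0.7, -0.3, -0.3]
opening: 0.596
```

Run:
```python
from m import *
from pl import *
p=snapshot("scene"); s=get_state(); print(s["clock"],pose(s).round(3),s["contact_force"].round(1),s["moment"].round(2),s["opening"])
save(p,"s4");tilt(p,"blue_tin",1.671)
```

```text
12.35 [592.041 134.76   10.772   1.676] [-0.6  0.2 -0.4] [-0.03 -0.14  0.06] 0.5988260494116299
blue_tin score 0.95 N 1549 inl 787 normal [ 0.087 -0.76   0.644] yaw of face 1.685 (wall 1.671 ) tilt from vertical 0.7 zmin 0.0017 c [0.591 0.235 0.125]
  low pts [0.592 0.189 0.069] zrange [0.057 0.163] f range [0.136 0.207]
```

View pics/s4.png

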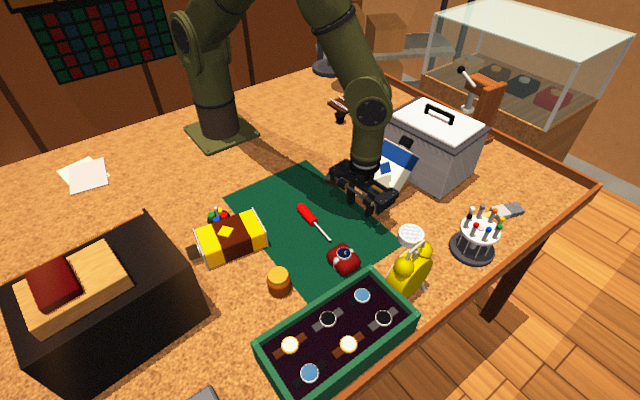

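Request:
send_rows:
  series:
    - {"dx": 5,"dy": 0,"dz": 0,"turn": 0,"grip": 0.6}
    - {"dx": 5,"dy": 0,"dz": 0,"turn": 0,"grip": 0.6}
    - {"dx": 4,"dy": 0,"dz": 0,"turn": 0,"grip": 0.6}
    - {"dx": 3,"dy": 0,"dz": 0,"turn": 0,"grip": 0.6}
    - {"dx": 3,"dy": 0,"dz": 0,"turn": 0,"grip": 0.6}
    - {"dx": 3,"dy": 0,"dz": 0,"turn": 0,"grip": 0.6}
    - {"dx": 3,"dy": 0,"dz": 0,"turn": 0,"grip": 0.6}
    - {"dx": 3,"dy": 0,"dz": 0,"turn": 0,"grip": 0.6}
    - {"dx": 3,"dy": 0,"dz": 0,"turn": 0,"grip": 0.6}
    - {"dx": 3,"dy": 0,"dz": 0,"turn": 0,"grip": 0.6}
    - {"dx": 3,"dy": 0,"dz": 0,"turn": 0,"grip": 0.6}
    - {"dx": 3,"dy": 0,"dz": 0,"turn": 0,"grip": 0.6}
    - {"dx": 3,"dy": 0,"dz": 0,"turn": 0,"grip": 0.6}

```text
clock: 13.7
tool_pos: [0.5874, 0.173, 0.0101]
eef_rot: [0.67, 0.742, -0.004, 0.002]
contact_force: [0.7, -6.7, -3.8]
opening: 0.602
```

Run:
```python
from m import *
from pl import *
p=snapshot("scene"); s=get_state(); print(s["clock"],pose(s).round(3),s["contact_force"].round(1),s["moment"].round(2),s["opening"])
save(p,"s5");tilt(p,"blue_tin",1.671)
```

```text
13.75 [587.34  174.416  10.297   1.673] [ 0.9 -4.  -3.1] [-0.98 -0.18  0.01] 0.5975667185268461
blue_tin score 0.81 N 1105 inl 476 normal [ 0.114 -0.848  0.518] yaw of face 1.704 (wall 1.671 ) tilt from vertical 0.545 zmin 0.0352 c [0.598 0.243 0.129]
  low pts [0.57  0.184 0.038] zrange [0.038 0.17 ] f range [0.127 0.207]
```

Request:
send_rows:
  series:
    - {"dx": 3,"dy": 0,"dz": 0,"turn": 0,"grip": 0.6}
    - {"dx": 3,"dy": 0,"dz": 0,"turn": 0,"grip": 0.6}
    - {"dx": 3,"dy": 0,"dz": 0,"turn": 0,"grip": 0.6}
    - {"dx": 3,"dy": 0,"dz": 0,"turn": 0,"grip": 0.6}
    - {"dx": 3,"dy": 0,"dz": 0,"turn": 0,"grip": 0.6}
    - {"dx": 3,"dy": 0,"dz": 0,"turn": 0,"grip": 0.6}
    - {"dx": 3,"dy": 0,"dz": 0,"turn": 0,"grip": 0.6}
    - {"dx": 3,"dy": 0,"dz": 0,"turn": 0,"grip": 0.6}
    - {"dx": 2,"dy": 0,"dz": 0,"turn": 0,"grip": 0.6}

```text
clock: 14.7
tool_pos: [0.5857, 0.1949, 0.0112]
eef_rot: [0.671, 0.742, -0.006, 0.004]
contact_force: [-0.8, -21.8, 4.0]
opening: 0.599
```

Run:
```python
from m import *
from pl import *
p=snapshot("scene"); s=get_state(); print(s["clock"],pose(s).round(3),s["contact_force"].round(1),s["moment"].round(2),s["opening"])
save(p,"s6");tilt(p,"blue_tin",1.671)
```

```text
14.75 [585.719 194.884  11.204   1.671] [ -1.1 -18.1   2.6] [-2.65 -0.24  0.18] 0.599299073604749
blue_tin score 0.62 N 938 inl 354 normal [ 0.104 -0.918  0.382] yaw of face 1.683 (wall 1.671 ) tilt from vertical 0.392 zmin 0.0288 c [0.603 0.251 0.129]
  low pts [0.568 0.206 0.03 ] zrange [0.029 0.172] f range [0.148 0.207]
```

View pics/s6.png

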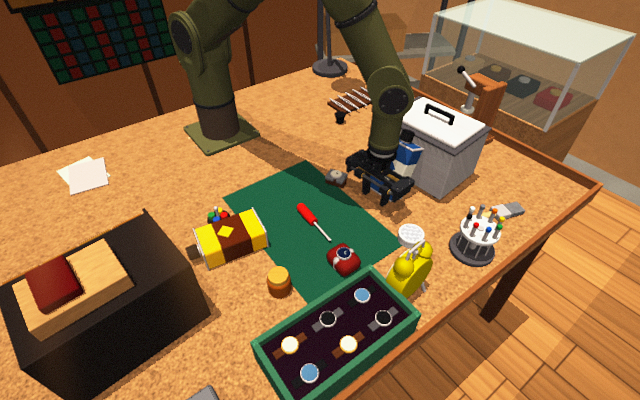

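Request:
send_rows:
  series:
    - {"dx": -4,"dy": 0,"dz": 3,"turn": 0,"grip": 0.6}
    - {"dx": 0,"dy": 0,"dz": 3,"turn": 0,"grip": 0.6}
    - {"dx": 2,"dy": 0,"dz": 0,"turn": 0,"grip": 0.6}
    - {"dx": 2,"dy": 0,"dz": 0,"turn": 0,"grip": 0.6}
    - {"dx": 2,"dy": 0,"dz": 0,"turn": 0,"grip": 0.6}
    - {"dx": 2,"dy": 0,"dz": 0,"turn": 0,"grip": 0.6}

```text
clock: 15.4
tool_pos: [0.587, 0.1939, 0.0081]
eef_rot: [0.671, 0.741, -0.008, 0.007]
contact_force: [-3.5, -32.3, 28.0]
opening: 0.604
```

Run:
```python
from m import *
from pl import *
p=snapshot("scene"); s=get_state(); print(s["clock"],pose(s).round(3),s["contact_force"].round(1),s["moment"].round(2),s["opening"])
tilt(p,"blue_tin",1.671)
```

```text
15.45 [587.059 193.787   8.173   1.669] [ -3.2 -30.2  26.7] [-3.6   0.41  0.7 ] 0.5978313176686701
blue_tin score 0.67 N 280 inl 126 normal [ 0.081 -0.293  0.953] yaw of face 1.841 (wall 1.671 ) tilt from vertical 1.261 zmin 0.0015 c [ 0.545 -0.     0.024]
  low pts [ 0.618 -0.003  0.015] zrange [0.015 0.03 ] f range [-0.067 -0.044]
```

Request:
send_rows:
  series:
    - {"dx": -4,"dy": 0,"dz": -3,"turn": 0,"grip": 0.6}
    - {"dx": -3,"dy": 0,"dz": -3,"turn": 0,"grip": 0.6}
    - {"dx": 0,"dy": 0,"dz": 0,"turn": 0,"grip": 0.6}

```text
clock: 15.8
tool_pos: [0.5867, 0.196, 0.012]
eef_rot: [0.67, 0.742, -0.003, 0.002]
contact_force: [1.4, -12.4, 2.9]
opening: 0.598
```

Run:
```python
from m import *
from pl import *
p=snapshot("scene"); s=get_state(); print(s["clock"],pose(s).round(3),s["contact_force"].round(1),s["moment"].round(2),s["opening"])
save(p,"s7");cv2.imwrite("pics/s7z.png",cv2.resize(cv2.cvtColor(p["img"][90:250,300:500],cv2.COLOR_RGB2BGR),None,fx=4,fy=3.7,interpolation=cv2.INTER_CUBIC))
tilt(p,"blue_tin",1.671)
```

```text
15.85 [586.716 196.035  11.961   1.672] [  1.7 -11.7   3.3] [-1.8  -0.22 -0.02] 0.6034903449295844
blue_tin score 0.74 N 894 inl 346 normal [ 0.104 -0.922  0.372] yaw of face 1.683 (wall 1.671 ) tilt from vertical 0.381 zmin 0.0279 c [0.603 0.253 0.133]
  low pts [0.569 0.208 0.03 ] zrange [0.029 0.173] f range [0.15  0.208]
```

View pics/s7z.png

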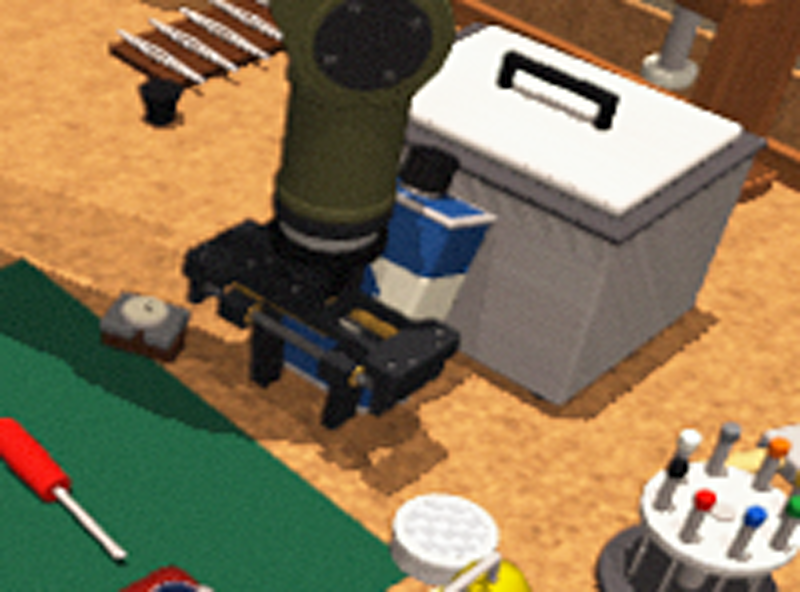

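Request:
send_rows:
  series:
    - {"dx": 2,"dy": 0,"dz": -1,"turn": 0,"grip": 0.6}
    - {"dx": 2,"dy": 0,"dz": -1,"turn": 0,"grip": 0.6}
    - {"dx": 2,"dy": 0,"dz": -1,"turn": 0,"grip": 0.6}
    - {"dx": 2,"dy": 0,"dz": -1,"turn": 0,"grip": 0.6}

```text
clock: 16.3
tool_pos: [0.5859, 0.1961, 0.0139]
eef_rot: [0.672, 0.741, -0.008, 0.005]
contact_force: [4.2, -23.3, -6.6]
opening: 0.599
```

Run:
```python
from m import *
from pl import *
p=snapshot("scene"); s=get_state(); print(s["clock"],pose(s).round(3),s["contact_force"].round(1),s["moment"].round(2),s["opening"])
tilt(p,"blue_tin",1.671)
```

```text
16.35 [585.814 196.138  13.979   1.668] [  4.4 -22.2  -4.7] [-3.43 -0.71 -0.  ] 0.5990833617455342
blue_tin score 0.86 N 898 inl 336 normal [ 0.115 -0.926  0.36 ] yaw of face 1.695 (wall 1.671 ) tilt from vertical 0.369 zmin 0.0276 c [0.601 0.248 0.123]
  low pts [0.577 0.209 0.029] zrange [0.028 0.173] f range [0.149 0.206]
```

```bash
cat > st.py <<'E'
import numpy as np
def F(th,hb,k,mu=.6,mw=.6,corner=False):
    s,c=np.sin(th),np.cos(th)
    if corner: fx,fy=1,k; X=-60*c;Z=60*s
    else:
        fx=c+k*s; fy=-s+k*c; a=(hb-60*s)/c; X=a*s-60*c; Z=hb
    D=160*s; H=160*c
    # unknown F,Nw,N (mg=1): fxF-Nw=mu N ; N=1-fyF+mw Nw ; fx F Z - fy F X ... forward tipping + : fxF*Z - X*fyF + (80s-30c) - Nw*H + mw*Nw*D*(+1)=0
    A=np.array([[fx,-1,-mu],[fy,-mw,1],[fx*Z-X*fy,-H+mw*D,0]]); b=np.array([0,1,-(80*s-30*c)])
    return np.linalg.solve(A,b)
for mw in (.3,.6):
  for th in (.37,.3,.2,.1):
    print(mw,th,"corner k0",F(th,0,0,mw=mw,corner=True).round(2),*[(hb,k,F(th,hb,k,mw=mw).round(2).tolist()) for hb in (66,78) for k in (-.3,0,.3,.6)])
E
python3 st.py
```

```text
0.3 0.37 corner k0 [0.76 0.13 1.04] (66, -0.3, [3.48, 0.79, 3.47]) (66, 0, [2.1, 0.76, 1.99]) (66, 0.3, [1.5, 0.75, 1.35]) (66, 0.6, [1.17, 0.75, 0.99]) (78, -0.3, [10.21, 3.29, 8.54]) (78, 0, [3.48, 1.6, 2.74]) (78, 0.3, [2.1, 1.26, 1.55]) (78, 0.6, [1.5, 1.11, 1.03])
0.3 0.3 corner k0 [0.66 0.05 1.01] (66, -0.3, [2.32, 0.51, 2.5]) (66, 0, [1.6, 0.55, 1.64]) (66, 0.3, [1.22, 0.57, 1.18]) (66, 0.6, [0.99, 0.58, 0.9]) (78, -0.3, [4.17, 1.32, 3.82]) (78, 0, [2.31, 1.01, 1.99]) (78, 0.3, [1.6, 0.9, 1.28]) (78, 0.6, [1.22, 0.84, 0.91])
0.3 0.2 corner k0 [ 0.54 -0.05  0.99] (66, -0.3, [1.5, 0.29, 1.83]) (66, 0, [1.17, 0.35, 1.34]) (66, 0.3, [0.96, 0.39, 1.02]) (66, 0.6, [0.82, 0.41, 0.81]) (78, -0.3, [2.15, 0.63, 2.25]) (78, 0, [1.53, 0.61, 1.49]) (78, 0.3, [1.19, 0.6, 1.07]) (78, 0.6, [0.98, 0.59, 0.8])
0.3 0.1 corner k0 [ 0.45 -0.12  0.96] (66, -0.3, [1.08, 0.15, 1.47]) (66, 0, [0.91, 0.21, 1.16]) (66, 0.3, [0.79, 0.26, 0.92]) (66, 0.6, [0.7, 0.3, 0.74]) (78, -0.3, [1.39, 0.35, 1.66]) (78, 0, [1.13, 0.39, 1.23]) (78, 0.3, [0.95, 0.42, 0.94]) (78, 0.6, [0.82, 0.44, 0.72])
0.6 0.37 corner
[... 393 characters left out ...]
 (66, 0.6, [1.54, 1.03, 1.19]) (78, -0.3, [21.95, 7.91, 18.53]) (78, 0, [6.14, 3.07, 4.66]) (78, 0.3, [3.57, 2.28, 2.4]) (78, 0.6, [2.52, 1.96, 1.48])
0.6 0.2 corner k0 [ 0.53 -0.05  0.97] (66, -0.3, [1.81, 0.39, 2.13]) (66, 0, [1.48, 0.49, 1.59]) (66, 0.3, [1.25, 0.56, 1.22]) (66, 0.6, [1.08, 0.62, 0.95]) (78, -0.3, [3.41, 1.13, 3.36]) (78, 0, [2.39, 1.07, 2.12]) (78, 0.3, [1.84, 1.04, 1.45]) (78, 0.6, [1.5, 1.03, 1.03])
0.6 0.1 corner k0 [ 0.42 -0.13  0.92] (66, -0.3, [1.18, 0.19, 1.58]) (66, 0, [1.04, 0.27, 1.27]) (66, 0.3, [0.93, 0.34, 1.02]) (66, 0.6, [0.84, 0.39, 0.82]) (78, -0.3, [1.73, 0.48, 1.98]) (78, 0, [1.45, 0.55, 1.48]) (78, 0.3, [1.24, 0.6, 1.12]) (78, 0.6, [1.09, 0.64, 0.84])
```

Request:
send_rows:
  series:
    - {"dx": -8,"dy": 0,"dz": 0,"turn": 0,"grip": 0.6}
    - {"dx": -8,"dy": 0,"dz": 0,"turn": 0,"grip": 0.6}
    - {"dx": -5,"dy": 0,"dz": 4,"turn": 0,"grip": 0.6}
    - {"dx": 0,"dy": 0,"dz": 5,"turn": 0,"grip": 0.6}
    - {"dx": 0,"dy": 0,"dz": 4,"turn": 0,"grip": 0.6}
    - {"dx": 0,"dy": 0,"dz": 0,"turn": 0,"grip": 0.6}

```text
clock: 17.0
tool_pos: [0.5866, 0.1899, 0.0021]
eef_rot: [0.669, 0.744, 0.0, -0.001]
contact_force: [-0.4, -0.2, 0.5]
opening: 0.599
```

Run:
```python
from m import *
from pl import *
p=snapshot("scene"); s=get_state(); print(s["clock"],pose(s).round(3),s["contact_force"].round(1),s["moment"].round(2),s["opening"])
tilt(p,"blue_tin",1.671)
```

```text
17.05 [586.832 189.78    2.339   1.677] [-0.4  0.6  0.4] [-0.03 -0.04 -0.  ] 0.6048384866671862
blue_tin score 0.94 N 1157 inl 402 normal [ 0.131 -0.923  0.361] yaw of face 1.712 (wall 1.671 ) tilt from vertical 0.37 zmin 0.0361 c [0.601 0.249 0.126]
  low pts [0.56  0.211 0.041] zrange [0.04  0.173] f range [0.153 0.207]
```

Request:
send_rows:
  series:
    - {"dx": 3,"dy": 0,"dz": 0,"turn": 0,"grip": 0.6}
    - {"dx": 3,"dy": 0,"dz": 0,"turn": 0,"grip": 0.6}
    - {"dx": 3,"dy": 0,"dz": -1,"turn": 0,"grip": 0.6}
    - {"dx": 3,"dy": 0,"dz": -1,"turn": 0,"grip": 0.6}
    - {"dx": 2,"dy": 0,"dz": -1,"turn": 0,"grip": 0.6}

```text
clock: 17.6
tool_pos: [0.5862, 0.193, 0.0044]
eef_rot: [0.671, 0.741, -0.006, 0.004]
contact_force: [2.1, -15.3, -3.7]
opening: 0.6
```

Run:
```python
from m import *
from pl import *
p=snapshot("scene"); s=get_state(); print(s["clock"],pose(s).round(3),s["contact_force"].round(1),s["moment"].round(2),s["opening"])
tilt(p,"blue_tin",1.671)
```

```text
17.65 [586.152 192.991   4.494   1.67 ] [  2.2 -14.   -2.9] [-2.16 -0.4  -0.09] 0.5974111976218972
blue_tin score 0.79 N 1091 inl 421 normal [ 0.105 -0.925  0.365] yaw of face 1.684 (wall 1.671 ) tilt from vertical 0.373 zmin 0.0261 c [0.6   0.248 0.122]
  low pts [0.568 0.207 0.028] zrange [0.027 0.173] f range [0.149 0.208]
```

Request:
send_rows:
  series:
    - {"dx": 2,"dy": 0,"dz": -1,"turn": 0,"grip": 0.6}
    - {"dx": 1,"dy": 0,"dz": -1,"turn": 0,"grip": 0.6}
    - {"dx": 1,"dy": 0,"dz": -2,"turn": 0,"grip": 0.6}
    - {"dx": 1,"dy": 0,"dz": -2,"turn": 0,"grip": 0.6}

```text
clock: 18.1
tool_pos: [0.585, 0.1975, 0.0101]
eef_rot: [0.671, 0.741, -0.007, 0.004]
contact_force: [0.7, -14.6, -4.8]
opening: 0.603
```

Run:
```python
from m import *
from pl import *
p=snapshot("scene"); s=get_state(); print(s["clock"],pose(s).round(3),s["contact_force"].round(1),s["moment"].round(2),s["opening"])
tilt(p,"blue_tin",1.671)
save(p,"s8");cv2.imwrite("pics/s8z.png",cv2.resize(cv2.cvtColor(p["img"][90:250,300:500],cv2.COLOR_RGB2BGR),None,fx=4,fy=3.7,interpolation=cv2.INTER_CUBIC))
```

```text
18.15 [585.026 197.627  10.383   1.67 ] [  1.8 -15.2  -3.9] [-2.25 -0.3  -0.08] 0.6000466070798892
blue_tin score 0.95 N 944 inl 366 normal [ 0.119 -0.936  0.331] yaw of face 1.697 (wall 1.671 ) tilt from vertical 0.337 zmin 0.0257 c [0.599 0.248 0.121]
  low pts [0.578 0.212 0.027] zrange [0.027 0.172] f range [0.153 0.206]
```

View pics/s8z.png

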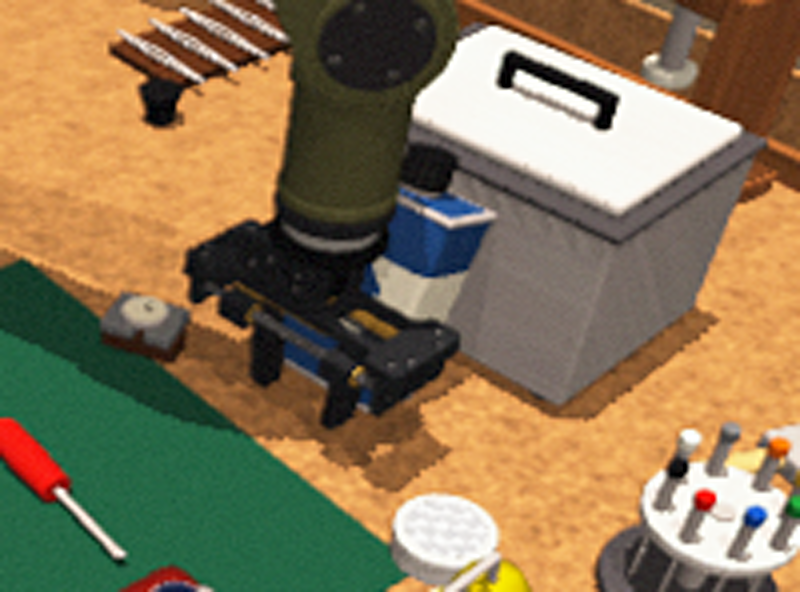

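Request:
send_rows:
  series:
    - {"dx": 2,"dy": 0,"dz": -2,"turn": 0,"grip": 0.6}
    - {"dx": 2,"dy": 0,"dz": -2,"turn": 0,"grip": 0.6}
    - {"dx": 1,"dy": 0,"dz": -2,"turn": 0,"grip": 0.6}
    - {"dx": 1,"dy": 0,"dz": -2,"turn": 0,"grip": 0.6}

```text
clock: 18.6
tool_pos: [0.5843, 0.1999, 0.0175]
eef_rot: [0.672, 0.741, -0.009, 0.005]
contact_force: [1.9, -19.4, -6.2]
opening: 0.599
```

Run:
```python
from m import *
from pl import *
p=snapshot("scene"); s=get_state(); print(s["clock"],pose(s).round(3),s["contact_force"].round(1),s["moment"].round(2),s["opening"])
tilt(p,"blue_tin",1.671)
```

```text
18.65 [584.263 199.927  17.71    1.668] [  2.  -19.   -4.1] [-3.   -0.35 -0.01] 0.5979311427652819
blue_tin score 0.63 N 1015 inl 363 normal [ 0.128 -0.934  0.333] yaw of face 1.707 (wall 1.671 ) tilt from vertical 0.339 zmin 0.0003 c [0.596 0.246 0.113]
  low pts [0.58  0.213 0.025] zrange [0.025 0.172] f range [0.153 0.208]
```

Request:
send_rows:
  series:
    - {"dx": -6,"dy": 0,"dz": 0,"turn": 0,"grip": 0.6}
    - {"dx": -5,"dy": 0,"dz": 0,"turn": 0,"grip": 0.6}
    - {"dx": -3,"dy": 0,"dz": 3,"turn": 0,"grip": 0.6}
    - {"dx": -2,"dy": 0,"dz": 5,"turn": 0,"grip": 0.6}
    - {"dx": -2,"dy": 0,"dz": 5,"turn": 0,"grip": 0.6}
    - {"dx": 0,"dy": 0,"dz": 4,"turn": 0,"grip": 0.6}
    - {"dx": 0,"dy": 0,"dz": 0,"turn": 0,"grip": 0.6}

```text
clock: 19.4
tool_pos: [0.5865, 0.1954, 0.0022]
eef_rot: [0.669, 0.743, -0.0, 0.0]
contact_force: [0.4, -1.4, -0.5]
opening: 0.598
```

Run:
```python
from m import *
from pl import *
p=snapshot("scene"); s=get_state(); print(s["clock"],pose(s).round(3),s["contact_force"].round(1),s["moment"].round(2),s["opening"])
tilt(p,"blue_tin",1.671)
```

```text
19.45 [586.397 195.39    2.274   1.676] [ 0.2 -1.2  0.4] [-0.31 -0.11 -0.07] 0.6016180863533187
blue_tin score 0.93 N 925 inl 331 normal [ 0.113 -0.935  0.337] yaw of face 1.691 (wall 1.671 ) tilt from vertical 0.344 zmin 0.0415 c [0.606 0.254 0.134]
  low pts [0.57  0.217 0.044] zrange [0.043 0.173] f range [0.159 0.206]
```

Good, contact kept with the tool low. Push forward with a slight rise.

Request:
send_rows:
  series:
    - {"dx": 3,"dy": 0,"dz": 0,"turn": 0,"grip": 0.6}
    - {"dx": 3,"dy": 0,"dz": -1,"turn": 0,"grip": 0.6}
    - {"dx": 3,"dy": 0,"dz": -1,"turn": 0,"grip": 0.6}
    - {"dx": 3,"dy": 0,"dz": -1,"turn": 0,"grip": 0.6}
    - {"dx": 3,"dy": 0,"dz": -1,"turn": 0,"grip": 0.6}
    - {"dx": 2,"dy": 0,"dz": -1,"turn": 0,"grip": 0.6}

```text
clock: 20.1
tool_pos: [0.5841, 0.2084, 0.0067]
eef_rot: [0.67, 0.742, -0.003, 0.001]
contact_force: [1.4, -7.5, -3.6]
opening: 0.599
```

Run:
```python
from m import *
from pl import *
p=snapshot("scene"); s=get_state(); print(s["clock"],pose(s).round(3),s["contact_force"].round(1),s["moment"].round(2),s["opening"])
tilt(p,"blue_tin",1.671)
```

```text
20.15 [584.081 209.155   6.904   1.674] [ 0.7 -5.8 -2.9] [-1.1  -0.18 -0.14] 0.6004497999434536
blue_tin score 0.57 N 946 inl 276 normal [0.996 0.089 0.004] yaw of face -3.052 (wall 1.671 ) tilt from vertical 0.004 zmin 0.0022 c [0.623 0.284 0.128]
  low pts [0.622 0.295 0.079] zrange [0.078 0.17 ] f range [0.191 0.253]
```

Request:
send_rows:
  series:
    - {"dx": 3,"dy": 0,"dz": 0,"turn": 0,"grip": 0.6}
    - {"dx": 3,"dy": 0,"dz": 0,"turn": 0,"grip": 0.6}
    - {"dx": 2,"dy": 0,"dz": 0,"turn": 0,"grip": 0.6}
    - {"dx": 2,"dy": 0,"dz": 0,"turn": 0,"grip": 0.6}
    - {"dx": 2,"dy": 0,"dz": 0,"turn": 0,"grip": 0.6}

```text
clock: 20.7
tool_pos: [0.5828, 0.2219, 0.0068]
eef_rot: [0.67, 0.743, -0.002, 0.001]
contact_force: [0.9, -3.7, -3.6]
opening: 0.601
```

Run:
```python
from m import *
from pl import *
p=snapshot("scene"); s=get_state(); print(s["clock"],pose(s).round(3),s["contact_force"].round(1),s["moment"].round(2),s["opening"])
tilt(p,"blue_tin",1.671)
save(p,"s9");cv2.imwrite("pics/s9z.png",cv2.resize(cv2.cvtColor(p["img"][90:250,300:500],cv2.COLOR_RGB2BGR),None,fx=4,fy=3.7,interpolation=cv2.INTER_CUBIC))
```

```text
20.75 [582.741 222.853   6.944   1.675] [ 0.8 -4.6 -3.6] [-0.77 -0.03 -0.05] 0.6003403512796326
blue_tin score 0.56 N 859 inl 268 normal [ 0.113 -0.992  0.059] yaw of face 1.684 (wall 1.671 ) tilt from vertical 0.06 zmin 0.0005 c [0.596 0.26  0.106]
  low pts [0.568 0.251 0.009] zrange [0.009 0.167] f range [0.192 0.204]
```

View pics/s9z.png

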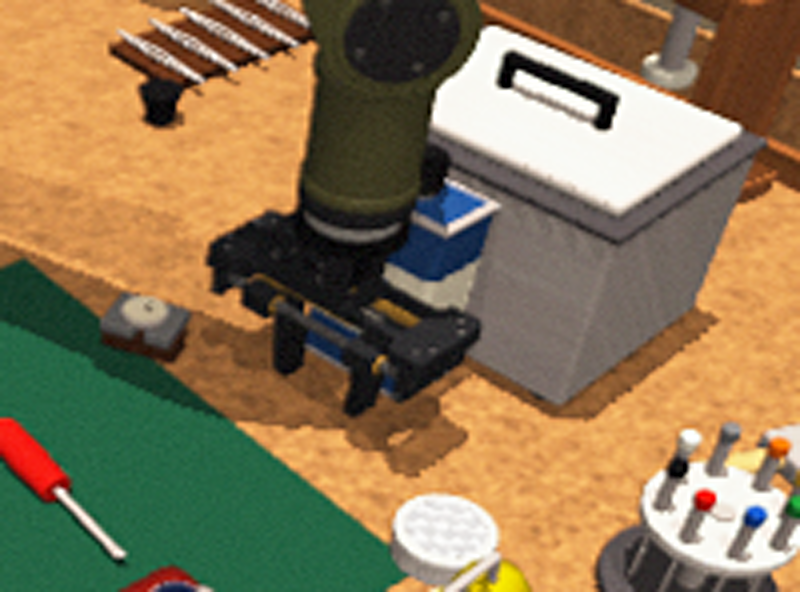

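Request:
send_rows:
  series:
    - {"dx": 2,"dy": 0,"dz": 0,"turn": 0,"grip": 0.6}
    - {"dx": 2,"dy": 0,"dz": 0,"turn": 0,"grip": 0.6}
    - {"dx": 2,"dy": 0,"dz": 0,"turn": 0,"grip": 0.6}
    - {"dx": 2,"dy": 0,"dz": 0,"turn": 0,"grip": 0.6}

```text
clock: 21.2
tool_pos: [0.5823, 0.223, 0.0073]
eef_rot: [0.671, 0.742, -0.006, 0.003]
contact_force: [-3.4, -25.4, 8.8]
opening: 0.597
```

Run:
```python
from m import *
from pl import *
p=snapshot("scene"); s=get_state(); print(s["clock"],pose(s).round(3),s["contact_force"].round(1),s["moment"].round(2),s["opening"])
tilt(p,"blue_tin",1.671)
```

```text
21.25 [582.313 222.94    7.288   1.671] [ -2.5 -21.4   5.2] [-1.2   0.1   0.21] 0.6019376250376948
none
```

Request:
send_rows:
  series:
    - {"dx": -6,"dy": 0,"dz": 0,"turn": 0,"grip": 0.6}
    - {"dx": -6,"dy": 0,"dz": 0,"turn": 0,"grip": 0.6}
    - {"dx": -10,"dy": 0,"dz": 0,"turn": 0,"grip": 0.6}
    - {"dx": -20,"dy": 0,"dz": 0,"turn": 0,"grip": 0.6}
    - {"dx": -20,"dy": 0,"dz": 0,"turn": 0,"grip": 0.6}

```text
clock: 21.8
tool_pos: [0.5895, 0.1723, 0.0082]
eef_rot: [0.668, 0.744, 0.002, -0.0]
contact_force: [0.2, -0.4, -0.8]
opening: 0.598
```

Run:
```python
from m import *
from pl import *
for n in ("scene","top"):
    p=snapshot(n); s=get_state(); print(s["clock"],pose(s).round(3),s["contact_force"].round(1),s["moment"].round(2),s["opening"])
    tilt(p,"blue_tin",1.671); save(p,"b"+n)
    z=p["img"][90:250,300:500] if n=="scene" else p["img"][100:260,100:300]
    cv2.imwrite("pics/b"+n+"z.png",cv2.resize(cv2.cvtColor(z,cv2.COLOR_RGB2BGR),None,fx=4,fy=3.7,interpolation=cv2.INTER_CUBIC))
```

```text
21.85 [590.237 166.061   7.827   1.673] [ 0.3 -4.4 -0.2] [-0.27 -0.04 -0.03] 0.5982476094414578
blue_tin score 0.85 N 1397 inl 484 normal [ 0.109 -0.994  0.008] yaw of face 1.68 (wall 1.671 ) tilt from vertical 0.008 zmin 0.0066 c [0.595 0.256 0.114]
  low pts [0.581 0.255 0.061] zrange [0.06  0.163] f range [0.194 0.198]
21.95 [589.752 170.272   7.941   1.674] [-0.4 -0.   0.1] [ 0.04 -0.11 -0.  ] 0.6019069889329909
blue_tin score 0.6 N 961 inl 515 normal [-0.01   0.046  0.999] yaw of face -1.355 (wall 1.671 ) tilt from vertical 1.523 zmin 0.0765 c [0.567 0.298 0.16 ]
  low pts [0.558 0.309 0.157] zrange [0.157 0.163] f range [0.218 0.256]
```

View pics/bscenez.png

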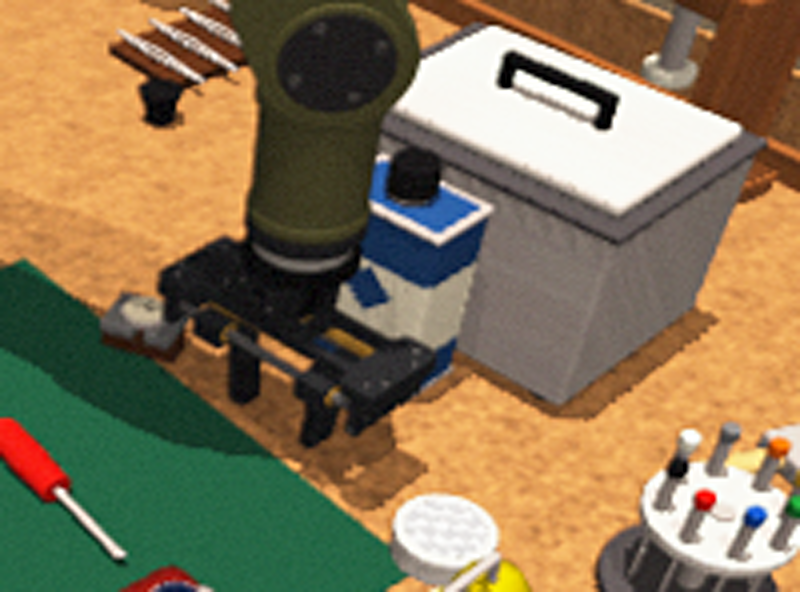

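View pics/btopz.png

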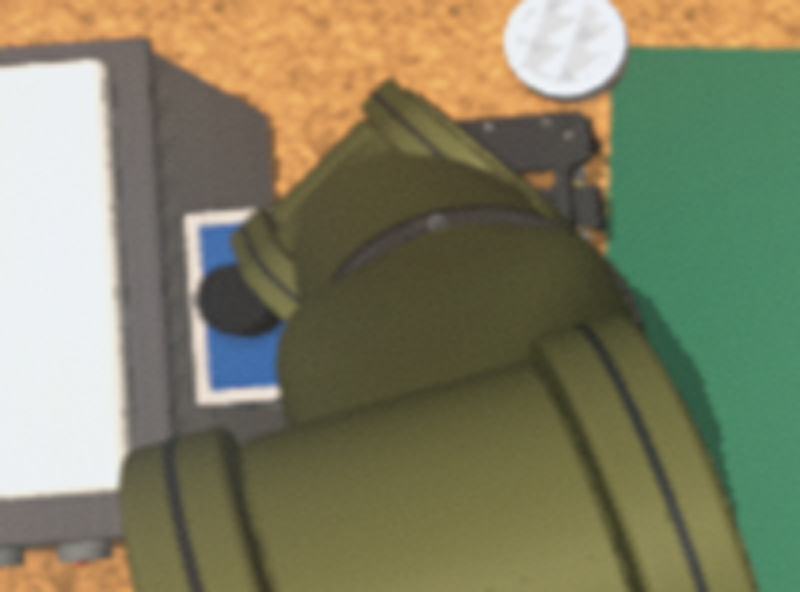

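Run:
```python
from m import *
for n in ("scene","top"):
    p=snapshot(n); C=cloud(p); W=C.reshape(-1,3); f=np.isfinite(W[:,0])
    L=f&(W[:,1]>.29)&(W[:,1]<.36)&(W[:,2]>.03)&(W[:,2]<.15)&(W[:,0]>.63)&(W[:,0]<.72)
    k=W[L]; d=(.1003*k[:,0]+.2639-k[:,1])*.995; print(n,len(k),"wall resid",np.percentile(d,[10,50,90]).round(4))
    s,P,e=tinpts(p,"blue_tin")
    if n=="scene":
        q=P[(P[:,2]>.03)&(P[:,2]<.15)]; d=(.1003*q[:,0]+.2639-q[:,1])*.995; 
        h=np.histogram(d,bins=np.arange(-.01,.08,.002)); print(h[0])
        # side face toward +x : range of d
        m=d<.06; print("x of side face pts",np.percentile(q[m][:,0],[10,50,90]).round(3), "d",np.percentile(d[m],[1,5,95,99]).round(4))
    q=P[(P[:,2]>.155)&(P[:,2]<.165)]; d=(.1003*q[:,0]+.2639-q[:,1])*.995; print("top face d",np.percentile(d,[.5,2,50,98,99.5]).round(4),len(q))
```

```text
scene 1024 wall resid [-0.0063 -0.0003  0.0016]
[  0   0   0   0   4   6   1   0   1   0   5   7  10  13  11  11  12  13
  12  12  13  11  15  10  17  10  12   8  11  11  11   9   9  13  13  18
  25 134 270  87   1   0   0   0]
x of side face pts [0.62  0.623 0.625] d [-0.0004  0.0115  0.0577  0.0598]
top face d [-0.0004  0.0025  0.0449  0.0686  0.0932] 337
top 716 wall resid [-0.0009 -0.0001  0.0006]
top face d [0.0061 0.0067 0.0181 0.0374 0.039 ] 508
```

Run:
```python
from m import *
from pl import *
p=snapshot("scene"); C=cloud(p); s=get_state(); t=s["tool_pos"]; print(t)
for r in range(140,176,3): print(r,[ (C[r,c]-t).round(3).tolist() for c in (366,376,386)])
```

```text
[0.58895023 0.17251811 0.00782594]
140 [[-0.001, -0.036, 0.229], [0.023, -0.028, 0.239], [0.034, -0.006, 0.236]]
143 [[0.001, -0.037, 0.222], [0.023, -0.027, 0.23], [0.033, -0.004, 0.226]]
146 [[-0.0, -0.035, 0.212], [0.024, -0.026, 0.222], [0.036, -0.005, 0.22]]
149 [[0.001, -0.035, 0.204], [0.025, -0.026, 0.214], [0.036, -0.004, 0.211]]
152 [[0.004, -0.037, 0.197], [0.025, -0.024, 0.204], [0.038, -0.004, 0.203]]
155 [[0.006, -0.038, 0.19], [0.027, -0.025, 0.197], [0.035, 0.0, 0.191]]
158 [[-0.001, -0.03, 0.174], [0.029, -0.026, 0.189], [0.029, 0.009, 0.174]]
161 [[0.004, -0.033, 0.168], [0.025, -0.02, 0.176], [0.031, 0.008, 0.166]]
164 [[0.008, -0.036, 0.163], [0.025, -0.019, 0.166], [0.036, 0.005, 0.161]]
167 [[0.003, -0.03, 0.148], [0.03, -0.023, 0.161], [-0.026, 0.079, 0.076]]
170 [[-0.005, -0.02, 0.128], [0.011, -0.0, 0.128], [-0.023, 0.078, 0.068]]
173 [[-0.003, -0.022, 0.12], [0.011, 0.001, 0.118], [-0.025, 0.083, 0.053]]
```

Request:
send_rows:
  series:
    - {"dx": 0,"dy": 0,"dz": -8,"turn": 0,"grip": 0.6}
    - {"dx": 0,"dy": 0,"dz": -7,"turn": 0,"grip": 0.6}
    - {"dx": 12,"dy": 0,"dz": 0,"turn": 0,"grip": 0.6}
    - {"dx": 12,"dy": 0,"dz": 0,"turn": 0,"grip": 0.6}
    - {"dx": 10,"dy": 0,"dz": 0,"turn": 0,"grip": 0.6}
    - {"dx": 8,"dy": 0,"dz": 0,"turn": 0,"grip": 0.6}
    - {"dx": 4,"dy": 0,"dz": 0,"turn": 0,"grip": 0.6}
    - {"dx": 2,"dy": 0,"dz": 0,"turn": 0,"grip": 0.6}
    - {"dx": 2,"dy": 0,"dz": 0,"turn": 0,"grip": 0.6}
    - {"dx": 2,"dy": 0,"dz": 0,"turn": 0,"grip": 0.6}
    - {"dx": 2,"dy": 0,"dz": 0,"turn": 0,"grip": 0.6}
    - {"dx": 2,"dy": 0,"dz": 0,"turn": 0,"grip": 0.6}

```text
clock: 23.45
tool_pos: [0.5836, 0.2249, 0.0228]
eef_rot: [0.67, 0.743, -0.001, 0.001]
contact_force: [-1.2, -6.6, 0.8]
opening: 0.6
```

Run:
```python
from m import *
from pl import *
p=snapshot("scene"); s=get_state(); print(s["clock"],pose(s).round(3),s["contact_force"].round(1),s["moment"].round(2),s["opening"])
tilt(p,"blue_tin",1.671)
```

```text
23.5 [583.433 225.084  22.56    1.674] [ 2.1 -3.7  0.6] [-0.68 -0.24 -0.17] 0.5998505482977092
blue_tin score 0.83 N 810 inl 291 normal [ 0.109 -0.993  0.039] yaw of face 1.68 (wall 1.671 ) tilt from vertical 0.039 zmin 0.0014 c [0.586 0.259 0.076]
  low pts [0.573 0.255 0.007] zrange [0.006 0.166] f range [0.195 0.204]
```

Request:
send_rows:
  series:
    - {"dx": 2,"dy": 0,"dz": 0,"turn": 0,"grip": 0.6}
    - {"dx": 2,"dy": 0,"dz": 0,"turn": 0,"grip": 0.6}
    - {"dx": 2,"dy": 0,"dz": 0,"turn": 0,"grip": 0.6}

```text
clock: 23.85
tool_pos: [0.5825, 0.227, 0.0217]
eef_rot: [0.67, 0.742, -0.004, 0.002]
contact_force: [-0.6, -12.8, 2.7]
opening: 0.599
```

Run:
```python
from m import *
from pl import *
p=snapshot("scene"); s=get_state(); print(s["clock"],pose(s).round(3),s["contact_force"].round(1),s["moment"].round(2),s["opening"])
tilt(p,"blue_tin",1.671)
```

```text
23.9 [582.555 226.991  21.791   1.672] [  1.6 -11.7  -0.7] [-1.48 -0.27 -0.26] 0.5981075922201712
blue_tin score 0.83 N 736 inl 238 normal [ 0.1   -0.995  0.003] yaw of face 1.671 (wall 1.671 ) tilt from vertical 0.003 zmin 0.0035 c [0.588 0.263 0.081]
  low pts [0.616 0.265 0.005] zrange [0.005 0.163] f range [0.201 0.204]
```

Run:
```python
from pl import *
rows([582.0,232,22.8,1.675],[([587,180,24,1.675],3),([590,150,90,1.675],3),([504.7,-297.5,165,1.678],16),([504.7,-297.5,100,1.678],3),],.6)
```

```text
[{dx:-17,dy:0,dz:0,turn:-0.0,grip:0.6},{dx:-18,dy:0,dz:-1,turn:-0.0,grip:0.6},{dx:-17,dy:0,dz:0,turn:-0.0,grip:0.6},{dx:-10,dy:0,dz:-22,turn:-0.0,grip:0.6},{dx:-10,dy:0,dz:-22,turn:-0.0,grip:0.6},{dx:-10,dy:-1,dz:-22,turn:-0.0,grip:0.6},{dx:-27,dy:-8,dz:-5,turn:-0.0,grip:0.6},{dx:-28,dy:-8,dz:-4,turn:-0.0,grip:0.6},{dx:-27,dy:-9,dz:-5,turn:-0.0,grip:0.6},{dx:-27,dy:-8,dz:-5,turn:-0.0,grip:0.6},{dx:-27,dy:-8,dz:-4,turn:-0.0,grip:0.6},{dx:-28,dy:-8,dz:-5,turn:-0.0,grip:0.6},{dx:-27,dy:-8,dz:-5,turn:-0.0,grip:0.6},{dx:-27,dy:-8,dz:-5,turn:-0.0,grip:0.6},{dx:-28,dy:-9,dz:-4,turn:-0.0,grip:0.6},{dx:-27,dy:-8,dz:-5,turn:-0.0,grip:0.6},{dx:-27,dy:-8,dz:-5,turn:-0.0,grip:0.6},{dx:-27,dy:-8,dz:-4,turn:-0.0,grip:0.6},{dx:-28,dy:-8,dz:-5,turn:-0.0,grip:0.6},{dx:-27,dy:-9,dz:-5,turn:-0.0,grip:0.6}]
[{dx:-27,dy:-8,dz:-4,turn:-0.0,grip:0.6},{dx:-28,dy:-8,dz:-5,turn:-0.0,grip:0.6},{dx:0,dy:0,dz:22,turn:-0.0,grip:0.6},{dx:0,dy:0,dz:21,turn:-0.0,grip:0.6},{dx:0,dy:0,dz:22,turn:-0.0,grip:0.6}]
25 end [504.7, -297.91, 99.8, 1.68]
```

Request:
send_rows:
  series:
    - {"dx": -17,"dy": 0,"dz": 0,"turn": 0,"grip": 0.6}
    - {"dx": -18,"dy": 0,"dz": -1,"turn": 0,"grip": 0.6}
    - {"dx": -17,"dy": 0,"dz": 0,"turn": 0,"grip": 0.6}
    - {"dx": -10,"dy": 0,"dz": -22,"turn": 0,"grip": 0.6}
    - {"dx": -10,"dy": 0,"dz": -22,"turn": 0,"grip": 0.6}
    - {"dx": -10,"dy": -1,"dz": -22,"turn": 0,"grip": 0.6}
    - {"dx": -27,"dy": -8,"dz": -5,"turn": 0,"grip": 0.6}
    - {"dx": -28,"dy": -8,"dz": -4,"turn": 0,"grip": 0.6}
    - {"dx": -27,"dy": -9,"dz": -5,"turn": 0,"grip": 0.6}
    - {"dx": -27,"dy": -8,"dz": -5,"turn": 0,"grip": 0.8}
    - {"dx": -27,"dy": -8,"dz": -4,"turn": 0,"grip": 1}
    - {"dx": -28,"dy": -8,"dz": -5,"turn": 0,"grip": 1}
    - {"dx": -27,"dy": -8,"dz": -5,"turn": 0,"grip": 1}
    - {"dx": -27,"dy": -8,"dz": -5,"turn": 0,"grip": 1}
    - {"dx": -28,"dy": -9,"dz": -4,"turn": 0,"grip": 1}
    - {"dx": -27,"dy": -8,"dz": -5,"turn": 0,"grip": 1}

```text
clock: 25.55
tool_pos: [0.5367, -0.1313, 0.1371]
eef_rot: [0.669, 0.743, 0.0, 0.0]
contact_force: [0.6, 0.3, -0.3]
opening: 1.001
```

Run:
```python
from m import *
from pl import *
p=snapshot("top"); s=get_state(); P0=pose(s); print(s["clock"],P0.round(3),s["q"].round(2),s["contact_force"].round(1),s["opening"])
sc,P,e=tinpts(p,"blue_tin"); q=P[(P[:,2]>.155)&(P[:,2]<.165)]; d=(.1003*q[:,0]+.2639-q[:,1])*.995; print("blue top face d",np.percentile(d,[.5,2,50,98,99.5]).round(4),len(q),np.percentile(q[:,0],[1,99]).round(3))
save(p,"t10"); cv2.imwrite("pics/t10z.png",cv2.resize(cv2.cvtColor(p["img"][100:260,100:300],cv2.COLOR_RGB2BGR),None,fx=4,fy=3.7,interpolation=cv2.INTER_CUBIC))
rows(P0,[([504.7,-297.5,165,1.678],7),([504.7,-297.5,21.5,1.678],8)],1)
```

```text
25.6 [ 535.319 -138.277  137.248    1.668] [ 0.44  0.77 -0.46  1.87  0.56  0.63 -0.27] [-0.7 -3.3 -0.4] 1.0035406046415547
blue top face d [-0.0002  0.0011  0.0351  0.0604  0.0611] 1368 [0.527 0.623]
[{dx:-22,dy:-7,dz:-4,turn:-0.0,grip:1},{dx:-22,dy:-6,dz:-4,turn:-0.0,grip:1},{dx:-23,dy:-7,dz:-4,turn:-0.0,grip:1},{dx:-22,dy:-6,dz:-4,turn:-0.01,grip:1},{dx:-22,dy:-7,dz:-4,turn:0.0,grip:1},{dx:-22,dy:-7,dz:-4,turn:0.0,grip:1},{dx:-22,dy:-7,dz:-4,turn:-0.0,grip:1},{dx:0,dy:0,dz:18,turn:-0.0,grip:1},{dx:0,dy:0,dz:18,turn:-0.0,grip:1},{dx:0,dy:0,dz:18,turn:-0.0,grip:1},{dx:0,dy:0,dz:18,turn:-0.0,grip:1},{dx:0,dy:0,dz:18,turn:-0.0,grip:1},{dx:0,dy:0,dz:18,turn:-0.0,grip:1},{dx:0,dy:0,dz:18,turn:-0.0,grip:1},{dx:0,dy:0,dz:18,turn:-0.0,grip:1}]
15 end [504.2, -297.24, 21.25, 1.68]
```

View pics/t10z.png

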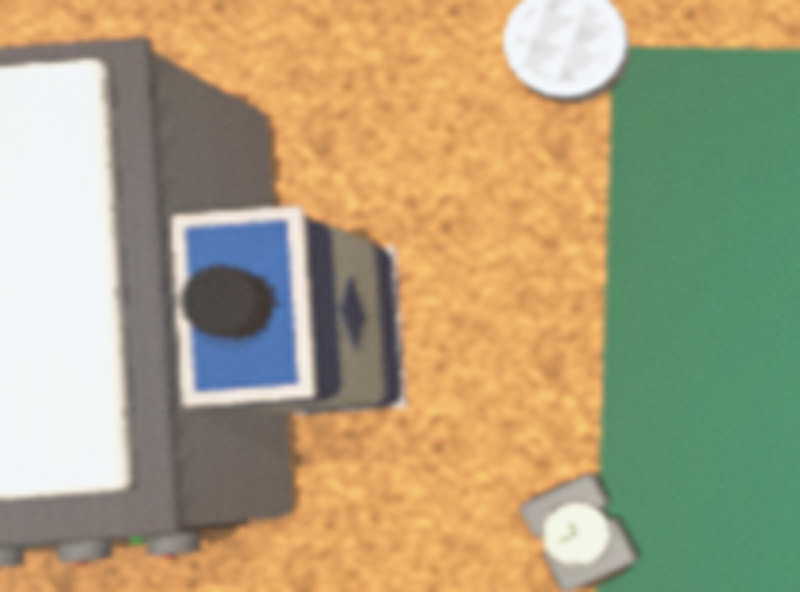

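Request:
send_rows:
  series:
    - {"dx": -27,"dy": -8,"dz": -5,"turn": 0,"grip": 1}
    - {"dx": -27,"dy": -8,"dz": -4,"turn": 0,"grip": 1}
    - {"dx": -28,"dy": -8,"dz": -5,"turn": 0,"grip": 1}
    - {"dx": -27,"dy": -9,"dz": -5,"turn": 0,"grip": 1}
    - {"dx": -27,"dy": -8,"dz": -4,"turn": 0,"grip": 1}
    - {"dx": -28,"dy": -8,"dz": -5,"turn": 0,"grip": 1}
    - {"dx": 0,"dy": 0,"dz": 10,"turn": 0,"grip": 1}
    - {"dx": 0,"dy": 0,"dz": 25,"turn": 0,"grip": 1}
    - {"dx": 0,"dy": 0,"dz": 25,"turn": 0,"grip": 1}

```text
clock: 26.55
tool_pos: [0.5065, -0.2963, 0.1042]
eef_rot: [0.669, 0.743, 0.001, 0.0]
contact_force: [-0.4, -0.2, -0.6]
opening: 1.001
```

Run:
```python
from m import *
from pl import *
s=get_state(); P0=pose(s); print(s["clock"],P0.round(3),s["q"].round(2),s["contact_force"].round(1),s["opening"])
rows(P0,[([504.7,-297.5,21.5,1.678],6)],1)
```

```text
26.55 [ 506.499 -296.318  104.174    1.676] [ 0.72  0.86 -0.47  1.78  0.61  0.65 -0.  ] [-0.4 -0.2 -0.6] 1.001396597327618
[{dx:0,dy:0,dz:14,turn:-0.0,grip:1},{dx:0,dy:-1,dz:14,turn:-0.0,grip:1},{dx:0,dy:0,dz:13,turn:-0.0,grip:1},{dx:-1,dy:0,dz:14,turn:-0.0,grip:1},{dx:0,dy:-1,dz:14,turn:-0.0,grip:1},{dx:0,dy:0,dz:14,turn:-0.0,grip:1}]
6 end [504.62, -297.52, 21.17, 1.68]
```

Request:
send_rows:
  series:
    - {"dx": -1,"dy": -9,"dz": 5,"turn": 0,"grip": 1}
    - {"dx": 0,"dy": 0,"dz": 14,"turn": 0,"grip": 1}
    - {"dx": 0,"dy": 0,"dz": 14,"turn": 0,"grip": 1}
    - {"dx": 0,"dy": 0,"dz": 14,"turn": 0,"grip": 1}
    - {"dx": 0,"dy": 0,"dz": 14,"turn": 0,"grip": 1}
    - {"dx": 0,"dy": 0,"dz": 14,"turn": 0,"grip": 1}
    - {"dx": 0,"dy": 0,"dz": 7,"turn": 0,"grip": 1}

```text
clock: 27.25
tool_pos: [0.4964, -0.2991, 0.0211]
eef_rot: [0.669, 0.743, -0.0, -0.001]
contact_force: [-0.3, 0.3, -0.2]
opening: 1.0
```

Request:
send_rows:
  series:
    - {"dx": 0,"dy": 2,"dz": 0,"turn": 0,"grip": 0.85}
    - {"dx": 0,"dy": 3,"dz": 0,"turn": 0,"grip": 0.75}
    - {"dx": 0,"dy": 3,"dz": 0,"turn": 0,"grip": 0.65}
    - {"dx": 0,"dy": 3,"dz": 0,"turn": 0,"grip": 0.55}
    - {"dx": 0,"dy": 3,"dz": 0,"turn": 0,"grip": 0.5}
  force: 30

```text
clock: 27.75
tool_pos: [0.5112, -0.2984, 0.0232]
eef_rot: [0.669, 0.743, -0.0, 0.0]
contact_force: [-1.0, -2.0, 1.1]
opening: 0.57
```

Run:
```python
from m import *
from pl import *
p=snapshot("top"); s=get_state(); P0=pose(s); print(s["clock"],P0.round(3),s["contact_force"].round(1),s["moment"].round(2),s["opening"])
sc,P,e=tinpts(p,"amber_tin"); print(sc,fit_lying(P,-1.6))
save(p,"t11"); cv2.imwrite("pics/t11z.png",cv2.resize(cv2.cvtColor(p["img"][150:310,330:530],cv2.COLOR_RGB2BGR),None,fx=4,fy=3.7,interpolation=cv2.INTER_CUBIC))
```

```text
27.8 [ 511.902 -298.206   23.177    1.676] [-0.9 -0.3 -0.2] [-0.18  0.09  0.1 ] 0.5254687843937794
0.88 (array([ 0.49848917, -0.20073253, -1.51465413]), np.float64(3.2808172638527465e-05), 3505)
```

View pics/t11z.png

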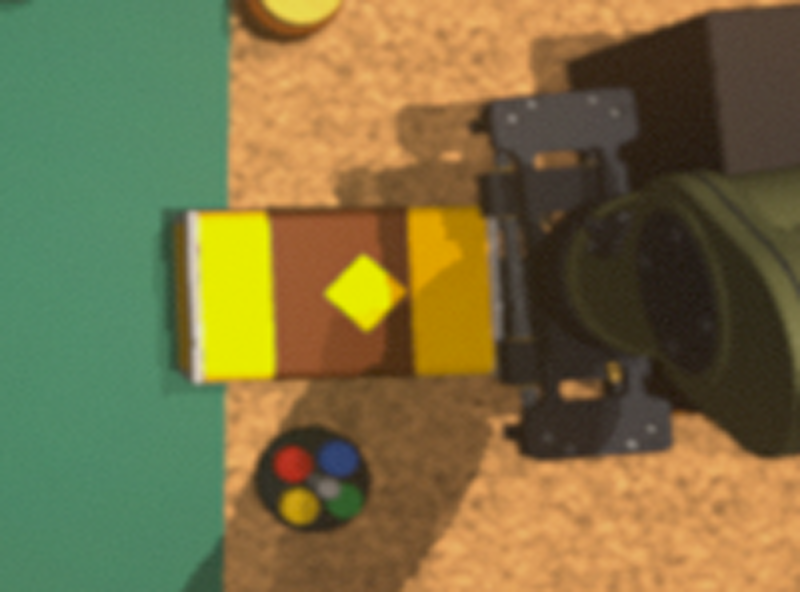

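Request:
send_rows:
  series:
    - {"dx": 2,"dy": 3,"dz": 1,"turn": 0,"grip": 0.47}
    - {"dx": 2,"dy": 3,"dz": 1,"turn": 0,"grip": 0.44}
    - {"dx": 1,"dy": 2,"dz": 0,"turn": 0,"grip": 0.3}
    - {"dx": 0,"dy": 2,"dz": 0,"turn": 0,"grip": 0}
    - {"dx": 0,"dy": 0,"dz": 0,"turn": 0,"grip": 0}
    - {"dx": 0,"dy": 0,"dz": 0,"turn": 0,"grip": 0}
  force: 25

```text
clock: 28.45
tool_pos: [0.5201, -0.2914, 0.0206]
eef_rot: [0.669, 0.744, 0.0, -0.0]
contact_force: [-2.0, 1.4, 0.4]
opening: 0.382
```

Run:
```python
from m import *
from pl import *
p=snapshot("top"); s=get_state(); P0=pose(s); print(s["clock"],P0.round(3),s["contact_force"].round(1),s["moment"].round(2),s["opening"])
sc,P,e=tinpts(p,"amber_tin"); print(sc,fit_lying(P,-1.6))
```

```text
28.5 [ 520.042 -291.407   20.572    1.676] [-3.  -0.1 -0.3] [0.11 0.45 0.29] 0.3809304170124516
0.78 (array([ 0.50480948, -0.19701562, -1.41136753]), np.float64(0.0), 3423)
```

Request:
send_rows:
  series:
    - {"dx": 0,"dy": 0,"dz": -2,"turn": 0,"grip": 0}
    - {"dx": 0,"dy": 0,"dz": -3,"turn": 0,"grip": 0}
    - {"dx": 0,"dy": 0,"dz": -4,"turn": 0,"grip": 0}
    - {"dx": 0,"dy": 0,"dz": -5,"turn": 0,"grip": 0}
    - {"dx": 0,"dy": 0,"dz": -5,"turn": 0,"grip": 0}
    - {"dx": 0,"dy": 0,"dz": -5,"turn": 0,"grip": 0}
    - {"dx": 0,"dy": 0,"dz": -6,"turn": 0,"grip": 0}
    - {"dx": 0,"dy": 0,"dz": -6,"turn": 0,"grip": 0}
    - {"dx": 0,"dy": 0,"dz": -6,"turn": 0,"grip": 0}
    - {"dx": 0,"dy": 0,"dz": -6,"turn": 0,"grip": 0}
    - {"dx": 0,"dy": 0,"dz": -6,"turn": 0,"grip": 0}
    - {"dx": 0,"dy": 0,"dz": -6,"turn": 0,"grip": 0}
  force: 25

```text
clock: 29.75
tool_pos: [0.5203, -0.292, 0.0812]
eef_rot: [0.669, 0.743, 0.0, 0.0]
contact_force: [-0.7, 1.0, -4.2]
opening: 0.378
```

Run:
```python
from m import *
from pl import *
s=get_state(); P0=pose(s); print(s["clock"],P0.round(3),s["contact_force"].round(1),s["moment"].round(2),s["opening"])
p=snapshot("scene");tilt(p,"amber_tin",-1.4635);save(p,"s12")
```

```text
29.75 [ 520.271 -291.954   81.219    1.676] [-0.7  1.  -4.2] [-0.11 -0.06  0.04] 0.37763464449346285
amber_tin score 0.59 N 2130 inl 1054 normal [-0.029  0.355  0.934] yaw of face -1.491 (wall -1.4635 ) tilt from vertical 1.206 zmin -0.0008 c [ 0.511 -0.179  0.082]
  low pts [ 0.511 -0.122  0.059] zrange [0.059 0.105] f range [0.174 0.291]
```

View pics/s12.png

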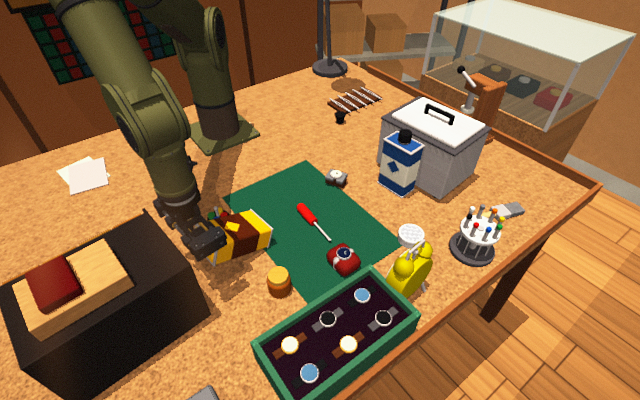

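Request:
send_rows:
  series:
    - {"dx": 0,"dy": 0,"dz": -5,"turn": 0,"grip": 0}
    - {"dx": 0,"dy": 0,"dz": -6,"turn": 0,"grip": 0}
    - {"dx": 0,"dy": 0,"dz": -6,"turn": 0,"grip": 0}
    - {"dx": 0,"dy": 0,"dz": -6,"turn": 0,"grip": 0}
    - {"dx": 0,"dy": 0,"dz": -6,"turn": 0,"grip": 0}
    - {"dx": 0,"dy": 0,"dz": -6,"turn": 0,"grip": 0}
    - {"dx": 0,"dy": 0,"dz": -6,"turn": 0,"grip": 0}
    - {"dx": 0,"dy": 0,"dz": -6,"turn": 0,"grip": 0}
    - {"dx": -3,"dy": 0,"dz": -3,"turn": 0,"grip": 0}
    - {"dx": -3,"dy": 0,"dz": -3,"turn": 0,"grip": 0}
    - {"dx": -3,"dy": 0,"dz": -3,"turn": 0,"grip": 0}
    - {"dx": -3,"dy": 0,"dz": -3,"turn": 0,"grip": 0}
    - {"dx": -3,"dy": 0,"dz": -3,"turn": 0,"grip": 0}
    - {"dx": -3,"dy": 0,"dz": -3,"turn": 0,"grip": 0}
    - {"dx": -3,"dy": 0,"dz": -3,"turn": 0,"grip": 0}
    - {"dx": -3,"dy": 0,"dz": -3,"turn": 0,"grip": 0}
  force: 25

```text
clock: 31.45
tool_pos: [0.5228, -0.3161, 0.1519]
eef_rot: [0.669, 0.743, -0.0, 0.0]
contact_force: [-0.4, 0.5, -4.3]
opening: 0.378
```

Run:
```python
from m import *
from pl import *
s=get_state(); P0=pose(s); print(s["clock"],P0.round(3),s["contact_force"].round(1),s["moment"].round(2),s["opening"], "walldist",(P0[1]-.1078*P0[0]+401.8)*.994)
p=snapshot("scene");tilt(p,"amber_tin",-1.4635);save(p,"s13")
```

```text
31.45 [ 522.782 -316.097  151.926    1.676] [-0.4  0.5 -4.3] [-0.17 -0.11  0.03] 0.378429260223025 walldist 29.171241591670267
amber_tin score 0.56 N 2003 inl 1110 normal [-0.994 -0.106  0.   ] yaw of face 0.106 (wall -1.4635 ) tilt from vertical 0.0 zmin -0.0003 c [ 0.564 -0.263  0.093]
  low pts [ 0.561 -0.232  0.014] zrange [0.011 0.163] f range [0.26 0.38]
```

View pics/s13.png

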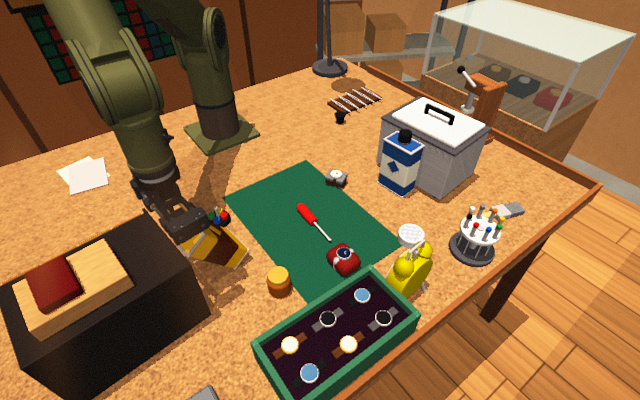

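Request:
send_rows:
  series:
    - {"dx": -2,"dy": 0,"dz": -0.5,"turn": 0,"grip": 0}
    - {"dx": -2,"dy": 0,"dz": -0.5,"turn": 0,"grip": 0}
    - {"dx": -2,"dy": 0,"dz": 0,"turn": 0,"grip": 0}
    - {"dx": -1,"dy": 0,"dz": 0,"turn": 0,"grip": 0}
    - {"dx": -1,"dy": 0,"dz": 0,"turn": 0,"grip": 0}
    - {"dx": -1,"dy": 0,"dz": 0,"turn": 0,"grip": 0}
  force: 25

```text
clock: 32.15
tool_pos: [0.5235, -0.3224, 0.1525]
eef_rot: [0.668, 0.744, 0.001, -0.002]
contact_force: [-2.4, 6.9, -2.5]
opening: 0.379
```

Run:
```python
from m import *
from pl import *
s=get_state(); P0=pose(s); print(s["clock"],P0.round(3),s["contact_force"].round(1),s["moment"].round(2),s["opening"], "walldist",(P0[1]-.1078*P0[0]+401.8)*.994)
p=snapshot("scene"); sc,P,e=tinpts(p,"amber_tin"); print(sc,len(P))
# side face silhouettes: points in side plane
l=np.array([.9942,.1072]); d=P[:,:2]@l; m0=np.median(d[d>np.percentile(d,60)]); q=P[abs(d-m0)<.004]
n=np.array([.1072,-.9942]); f=q[:,:2]@n; wall=.4018*.9942
rc=cv2.minAreaRect((np.c_[f-wall,q[:,2]]*1000).astype(np.float32)); print(rc, cv2.boxPoints(rc).round(1).tolist())
```

```text
32.15 [ 523.488 -322.445  152.494    1.677] [-2.4  6.9 -2.5] [ 1.2   0.26 -0.03] 0.3790264536594192 walldist 22.785770800058135
0.92 1856
((-75.89466094970703, 86.97308349609375), (159.9319610595703, 59.03239440917969), 55.6104850769043) [[-145.39999389648438, 37.70000076293945], [-96.69999694824219, 4.300000190734863], [-6.400000095367432, 136.3000030517578], [-55.099998474121094, 169.60000610351562]]
```

Request:
send_rows:
  series:
    - {"dx": 0,"dy": 0,"dz": 1,"turn": 0,"grip": 0}
    - {"dx": 0,"dy": 0,"dz": 0,"turn": 0,"grip": 0.42}
    - {"dx": 0,"dy": 0,"dz": 0,"turn": 0,"grip": 0.52}
    - {"dx": 0,"dy": 0,"dz": 0,"turn": 0,"grip": 0.65}
    - {"dx": 0,"dy": 0,"dz": 0,"turn": 0,"grip": 0.75}
    - {"dx": 0,"dy": 0,"dz": -5,"turn": 0,"grip": 0.8}
    - {"dx": 0,"dy": 0,"dz": -10,"turn": 0,"grip": 0.8}
    - {"dx": 0,"dy": 0,"dz": -15,"turn": 0,"grip": 0.8}
    - {"dx": 0,"dy": 0,"dz": -15,"turn": 0,"grip": 0.8}
    - {"dx": 0,"dy": 0,"dz": -15,"turn": 0,"grip": 0.8}
  force: 20

```text
clock: 33.25
tool_pos: [0.5242, -0.3249, 0.2138]
eef_rot: [0.669, 0.743, 0.0, 0.001]
contact_force: [0.5, -0.3, -0.1]
opening: 0.799
```

```bash
cat >> m.py <<'E'
def side(p,name="amber_tin"):
    r=tinpts(p,name)
    if r is None: print("none"); return
    sc,P,e=r
    l=np.array([.9942,.1072]); d=P[:,:2]@l; h,b=np.histogram(d,bins=np.arange(d.min(),d.max()+.003,.003)); i=h.argmax(); q=P[abs(d-b[i]-.0015)<.005]
    n=np.array([.1072,-.9942]); f=q[:,:2]@n-.4018*.9942
    rc=cv2.minAreaRect((np.c_[f,q[:,2]]*1000).astype(np.float32)); print(round(sc,2),len(q),[round(x,1) for x in (*rc[0],*rc[1],rc[2])], cv2.boxPoints(rc).round(0).tolist())
E
python3 - <<'E'
from m import *
from pl import *
s=get_state(); P0=pose(s); print(s["clock"],P0.round(3),s["contact_force"].round(1),s["moment"].round(2),s["opening"], "walldist",(P0[1]-.1078*P0[0]+401.8)*.994)
p=snapshot("scene"); side(p);save(p,"s14")
E
```

```text
33.25 [ 524.167 -324.869  213.816    1.676] [ 0.5 -0.3 -0.1] [-0.07 -0.03 -0.01] 0.7992772254453241 walldist 20.303581927228016
0.94 1296 [-58.3, 117.3, 231.5, 68.1, 59.5] [[-146.0, 35.0], [-88.0, 0.0], [30.0, 200.0], [-29.0, 234.0]]
```

View pics/s14.png

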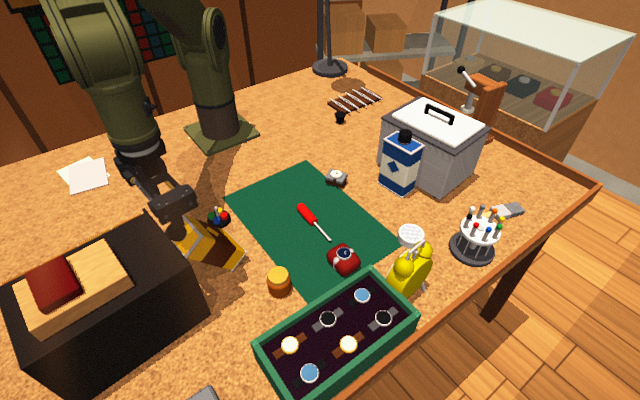

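Request:
send_rows:
  series:
    - {"dx": 15,"dy": 0,"dz": 0,"turn": 0,"grip": 0.7}
    - {"dx": 25,"dy": 0,"dz": 0,"turn": 0,"grip": 0.6}
    - {"dx": 30,"dy": 0,"dz": 0,"turn": 0,"grip": 0.6}
    - {"dx": 30,"dy": 0,"dz": 0,"turn": 0,"grip": 0.6}
    - {"dx": 30,"dy": 0,"dz": 0,"turn": 0,"grip": 0.6}
    - {"dx": 22,"dy": 0,"dz": 10,"turn": 0,"grip": 0.6}
    - {"dx": 0,"dy": 0,"dz": 25,"turn": 0,"grip": 0.6}
    - {"dx": 0,"dy": 0,"dz": 35,"turn": 0,"grip": 0.6}
    - {"dx": 0,"dy": 0,"dz": 40,"turn": 0,"grip": 0.6}
    - {"dx": 0,"dy": 0,"dz": 40,"turn": 0,"grip": 0.6}
    - {"dx": 0,"dy": 0,"dz": 30,"turn": 0,"grip": 0.6}
    - {"dx": 0,"dy": 0,"dz": 15,"turn": 0,"grip": 0.6}
    - {"dx": 0,"dy": 0,"dz": 0,"turn": 0,"grip": 0.6}

```text
clock: 34.65
tool_pos: [0.5055, -0.1717, 0.0145]
eef_rot: [0.668, 0.744, -0.001, -0.003]
contact_force: [0.8, 0.2, -0.2]
opening: 0.599
```

Run:
```python
from m import *
from pl import *
s=get_state(); P0=pose(s); print(s["clock"],P0.round(3),s["contact_force"].round(1),s["moment"].round(2),s["opening"], "walldist",(P0[1]-.1078*P0[0]+401.8)*.994)
p=snapshot("scene"); side(p);save(p,"s15")
```

```text
34.65 [ 505.514 -171.737   14.512    1.677] [ 0.8  0.2 -0.2] [-0.04  0.    0.04] 0.5988977599125084 walldist 174.51552666049065
0.66 1263 [-64.0, 105.6, 207.4, 59.2, 56.0] [[-147.0, 36.0], [-97.0, 3.0], [19.0, 175.0], [-31.0, 208.0]]
```

Request:
send_rows:
  series:
    - {"dx": -5,"dy": 0,"dz": 0,"turn": 0,"grip": 0.6}
    - {"dx": -5,"dy": 0,"dz": 0,"turn": 0,"grip": 0.6}
    - {"dx": -4,"dy": 0,"dz": 0,"turn": 0,"grip": 0.6}
    - {"dx": -4,"dy": 0,"dz": 0,"turn": 0,"grip": 0.6}
    - {"dx": -3,"dy": 0,"dz": 0,"turn": 0,"grip": 0.6}
    - {"dx": -3,"dy": 0,"dz": 0,"turn": 0,"grip": 0.6}
    - {"dx": -3,"dy": 0,"dz": 0,"turn": 0,"grip": 0.6}
    - {"dx": -3,"dy": 0,"dz": 0,"turn": 0,"grip": 0.6}
    - {"dx": -3,"dy": 0,"dz": 0,"turn": 0,"grip": 0.6}
    - {"dx": -3,"dy": 0,"dz": 0,"turn": 0,"grip": 0.6}
    - {"dx": -3,"dy": 0,"dz": 0,"turn": 0,"grip": 0.6}
    - {"dx": -3,"dy": 0,"dz": 0,"turn": 0,"grip": 0.6}

```text
clock: 35.95
tool_pos: [0.512, -0.2152, 0.0166]
eef_rot: [0.669, 0.743, 0.0, -0.0]
contact_force: [-0.1, 3.1, -3.2]
opening: 0.601
```

Run:
```python
from m import *
from pl import *
s=get_state(); P0=pose(s); print(s["clock"],P0.round(3),s["contact_force"].round(1),s["moment"].round(2),s["opening"], "walldist",(P0[1]-.1078*P0[0]+401.8)*.994)
p=snapshot("scene"); side(p);save(p,"s16")
```

```text
35.95 [ 512.027 -215.237   16.603    1.676] [-0.1  3.1 -3.2] [0.83 0.01 0.01] 0.6009295619230802 walldist 130.57847724562023
0.93 1315 [-56.7, 102.0, 208.2, 65.0, 65.2] [[-130.0, 21.0], [-71.0, -6.0], [16.0, 183.0], [-43.0, 210.0]]
```

View pics/s16.png

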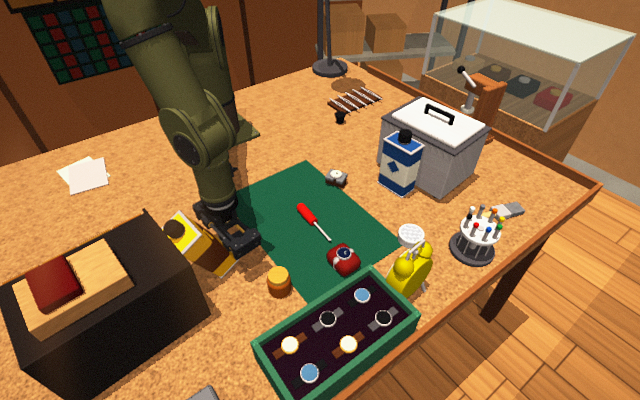

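Request:
send_rows:
  series:
    - {"dx": -3,"dy": 0,"dz": 0,"turn": 0,"grip": 0.6}
    - {"dx": -2,"dy": 0,"dz": 0,"turn": 0,"grip": 0.6}
    - {"dx": 7,"dy": 0,"dz": 0,"turn": 0,"grip": 0.6}
    - {"dx": 7,"dy": 0,"dz": 2,"turn": 0,"grip": 0.6}
    - {"dx": 0,"dy": 0,"dz": 7,"turn": 0,"grip": 0.6}
    - {"dx": 0,"dy": 0,"dz": 6,"turn": 0,"grip": 0.6}
    - {"dx": 0,"dy": 0,"dz": 0,"turn": 0,"grip": 0.6}

```text
clock: 36.75
tool_pos: [0.511, -0.2067, 0.0009]
eef_rot: [0.669, 0.743, -0.001, -0.0]
contact_force: [0.1, 0.2, 0.0]
opening: 0.601
```

Run:
```python
from m import *
from pl import *
s=get_state(); P0=pose(s); print(s["clock"],P0.round(3),s["contact_force"].round(1),s["moment"].round(2),s["opening"], "walldist",(P0[1]-.1078*P0[0]+401.8)*.994)
p=snapshot("scene"); side(p)
```

```text
36.75 [ 510.977 -206.742    0.882    1.676] [0.1 0.2 0. ] [-0.07 -0.03 -0.02] 0.6011768602428179 walldist 139.1347363439093
0.61 1306 [-51.8, 103.3, 192.8, 60.0, 67.9] [[-116.0, 25.0], [-60.0, 3.0], [12.0, 181.0], [-43.0, 204.0]]
```

Request:
send_rows:
  series:
    - {"dx": -3,"dy": 0,"dz": -1,"turn": 0,"grip": 0.6}
    - {"dx": -3,"dy": 0,"dz": -1,"turn": 0,"grip": 0.6}
    - {"dx": -3,"dy": 0,"dz": -1,"turn": 0,"grip": 0.6}
    - {"dx": -3,"dy": 0,"dz": -1,"turn": 0,"grip": 0.6}
    - {"dx": -3,"dy": 0,"dz": -1,"turn": 0,"grip": 0.6}
    - {"dx": -3,"dy": 0,"dz": -1,"turn": 0,"grip": 0.6}

```text
clock: 37.45
tool_pos: [0.5125, -0.219, 0.0072]
eef_rot: [0.668, 0.744, 0.002, -0.003]
contact_force: [-2.5, 14.4, -3.4]
opening: 0.6
```

Run:
```python
from m import *
from pl import *
s=get_state(); P0=pose(s); print(s["clock"],P0.round(3),s["contact_force"].round(1),s["moment"].round(2),s["opening"], "walldist",(P0[1]-.1078*P0[0]+401.8)*.994)
p=snapshot("scene"); side(p)
```

```text
37.45 [ 512.45  -219.013    7.235    1.679] [-2.5 14.4 -3.4] [ 2.34  0.19 -0.16] 0.5999601627680583 walldist 126.77942238811896
0.81 1267 [-52.2, 101.3, 195.1, 58.6, 69.2] [[-114.0, 21.0], [-59.0, -0.0], [10.0, 182.0], [-45.0, 203.0]]
```

Request:
send_rows:
  series:
    - {"dx": -3,"dy": 0,"dz": -1,"turn": 0,"grip": 0.6}
    - {"dx": -3,"dy": 0,"dz": -1,"turn": 0,"grip": 0.6}
    - {"dx": -2,"dy": 0,"dz": -1,"turn": 0,"grip": 0.6}

```text
clock: 37.85
tool_pos: [0.5134, -0.2266, 0.01]
eef_rot: [0.667, 0.745, 0.002, -0.003]
contact_force: [-0.5, 9.9, -4.2]
opening: 0.602
```

Run:
```python
from m import *
from pl import *
s=get_state(); P0=pose(s); print(s["clock"],P0.round(3),s["contact_force"].round(1),s["moment"].round(2),s["opening"], "walldist",(P0[1]-.1078*P0[0]+401.8)*.994)
p=snapshot("scene"); side(p)
```

```text
37.85 [ 513.408 -226.58    10.025    1.68 ] [-0.5  9.9 -4.2] [ 1.56  0.04 -0.01] 0.6022116115154709 walldist 119.15535557706528
0.78 1305 [-52.1, 89.0, 160.8, 59.9, 72.9] [[-104.0, 21.0], [-47.0, 3.0], [0.0, 157.0], [-57.0, 175.0]]
```

Request:
send_rows:
  series:
    - {"dx": -3,"dy": 0,"dz": 0,"turn": 0,"grip": 0.6}
    - {"dx": -3,"dy": 0,"dz": 0,"turn": 0,"grip": 0.6}
    - {"dx": -2,"dy": 0,"dz": -1,"turn": 0,"grip": 0.6}
    - {"dx": -2,"dy": 0,"dz": -2,"turn": 0,"grip": 0.6}
    - {"dx": -2,"dy": 0,"dz": -2,"turn": 0,"grip": 0.6}

```text
clock: 38.45
tool_pos: [0.5146, -0.2409, 0.0152]
eef_rot: [0.668, 0.744, 0.001, -0.002]
contact_force: [-1.2, 6.7, -3.6]
opening: 0.602
```

Run:
```python
from m import *
from pl import *
s=get_state(); P0=pose(s); print(s["clock"],P0.round(3),s["contact_force"].round(1),s["moment"].round(2),s["opening"], "walldist",(P0[1]-.1078*P0[0]+401.8)*.994)
p=snapshot("scene"); side(p)
```

```text
38.45 [ 514.621 -240.93    15.17     1.678] [-1.2  6.7 -3.6] [1.   0.03 0.06] 0.6020368784404987 walldist 104.76178014424185
0.79 1253 [-41.4, 86.5, 162.3, 59.1, 82.3] [[-81.0, 10.0], [-23.0, 2.0], [-1.0, 163.0], [-60.0, 171.0]]
```

Request:
send_rows:
  series:
    - {"dx": -2,"dy": 0,"dz": -2,"turn": 0,"grip": 0.6}
    - {"dx": -2,"dy": 0,"dz": -2,"turn": 0,"grip": 0.6}
    - {"dx": -2,"dy": 0,"dz": -2,"turn": 0,"grip": 0.6}
    - {"dx": -2,"dy": 0,"dz": -2,"turn": 0,"grip": 0.6}
    - {"dx": -2,"dy": 0,"dz": 0,"turn": 0,"grip": 0.6}

```text
clock: 39.05
tool_pos: [0.5156, -0.2512, 0.0232]
eef_rot: [0.668, 0.744, 0.001, -0.002]
contact_force: [-0.5, 5.1, -4.5]
opening: 0.6
```

Run:
```python
from m import *
from pl import *
s=get_state(); P0=pose(s); print(s["clock"],P0.round(3),s["contact_force"].round(1),s["moment"].round(2),s["opening"], "walldist",(P0[1]-.1078*P0[0]+401.8)*.994)
p=snapshot("scene"); side(p)
```

```text
39.05 [ 515.626 -251.242   23.233    1.678] [-0.5  5.1 -4.5] [0.99 0.01 0.08] 0.5999603799511853 walldist 94.40371011895671
none
```

Request:
send_rows:
  series:
    - {"dx": -2,"dy": 0,"dz": 0,"turn": 0,"grip": 0.6}
    - {"dx": -2,"dy": 0,"dz": 0,"turn": 0,"grip": 0.6}

```text
clock: 39.35
tool_pos: [0.5155, -0.2516, 0.0232]
eef_rot: [0.668, 0.744, 0.002, -0.004]
contact_force: [-3.9, 17.8, 1.4]
opening: 0.597
```

Run:
```python
from m import *
from pl import *
s=get_state(); P0=pose(s); print(s["clock"],P0.round(3),s["contact_force"].round(1),s["moment"].round(2),s["opening"], "walldist",(P0[1]-.1078*P0[0]+401.8)*.994)
p=snapshot("scene"); side(p)
```

```text
39.35 [ 515.504 -251.625   23.155    1.679] [-3.9 17.8  1.4] [ 2.25  0.37 -0.47] 0.5966775794014804 walldist 94.03649976113742
none
```

Request:
send_rows:
  series:
    - {"dx": 4,"dy": 0,"dz": 0,"turn": 0,"grip": 0.6}
    - {"dx": 6,"dy": 0,"dz": 0,"turn": 0,"grip": 0.6}
    - {"dx": 15,"dy": 0,"dz": 0,"turn": 0,"grip": 0.6}
    - {"dx": 30,"dy": 0,"dz": 0,"turn": 0,"grip": 0.6}
    - {"dx": 30,"dy": 0,"dz": -15,"turn": 0,"grip": 0.6}
    - {"dx": 20,"dy": 0,"dz": -40,"turn": 0,"grip": 0.6}
    - {"dx": 10,"dy": 0,"dz": -45,"turn": 0,"grip": 0.6}
    - {"dx": 20,"dy": 0,"dz": -45,"turn": 0,"grip": 0.6}
    - {"dx": 30,"dy": 0,"dz": -30,"turn": 0,"grip": 0.6}
    - {"dx": 30,"dy": 0,"dz": -10,"turn": 0,"grip": 0.6}
    - {"dx": 0,"dy": 0,"dz": 0,"turn": 0,"grip": 0.6}

```text
clock: 40.55
tool_pos: [0.4977, -0.06, 0.2115]
eef_rot: [0.667, 0.745, 0.003, 0.002]
contact_force: [-0.0, -0.6, -0.0]
opening: 0.607
```

Run:
```python
from m import *
from pl import *
s=get_state(); P0=pose(s); print(s["clock"],P0.round(3),s["contact_force"].round(1))
p=snapshot("top"); save(p,"t20")
for n,c,sg in (("blue_tin",(.1003,.2639),1),("amber_tin",(.1078,-.4018),-1)):
    r=tinpts(p,n)
    if not r: print(n,"none"); continue
    q=r[1]; q=q[(q[:,2]>.155)&(q[:,2]<.166)]; d=sg*(c[0]*q[:,0]+c[1]-q[:,1])*.995; print(n,"top face d",np.percentile(d,[.5,2,50,98,99.5]).round(4),len(q),np.percentile(q[:,0],[1,99]).round(3),np.median(q[:,2]).round(4))
for n in ("glass_jar","parts_tin","oil_stand","case_holder","screwdriver","watch_cushion"):
    r=tinpts(p,n)
    if r: print(n,round(r[0],2),r[1].mean(0).round(3))
p=snapshot("scene"); save(p,"s20"); side(p); tilt(p,"blue_tin",1.671); tilt(p,"amber_tin",-1.4635)
```

```text
40.55 [497.741 -60.002 211.477   1.682] [-0.  -0.6 -0. ]
blue_tin top face d [-0.0001  0.0011  0.0357  0.0603  0.061 ] 1330 [0.527 0.622] 0.16
amber_tin top face d [0.0002 0.0011 0.0359 0.0605 0.061 ] 1390 [0.475 0.57 ] 0.1601
glass_jar 0.83 [ 0.667 -0.173  0.05 ]
parts_tin 0.77 [0.744 0.171 0.026]
case_holder 0.97 [0.46  0.154 0.035]
screwdriver 0.63 [0.542 0.004 0.021]
watch_cushion 0.85 [ 0.701 -0.016  0.039]
0.58 1042 [-32.9, 84.0, 165.4, 52.5, 89.3] [[-60.0, 2.0], [-8.0, 1.0], [-6.0, 166.0], [-58.0, 167.0]]
blue_tin score 0.89 N 2195 inl 1066 normal [-0.099  0.995  0.003] yaw of face -1.472 (wall 1.671 ) tilt from vertical 0.003 zmin 0.0002 c [0.58  0.262 0.087]
  low pts [0.586 0.263 0.006] zrange [0.005 0.163] f range [0.2   0.204]
amber_tin score 0.58 N 1890 inl 970 normal [0.993 0.121 0.001] yaw of face -3.02 (wall -1.4635 ) tilt from vertical 0.001 zmin 0.0012 c [ 0.568 -0.306  0.092]
  low pts [ 0.568 -0.307  0.004] zrange [0.003 0.163] f range [0.342 0.391]
```

View pics/t20.png

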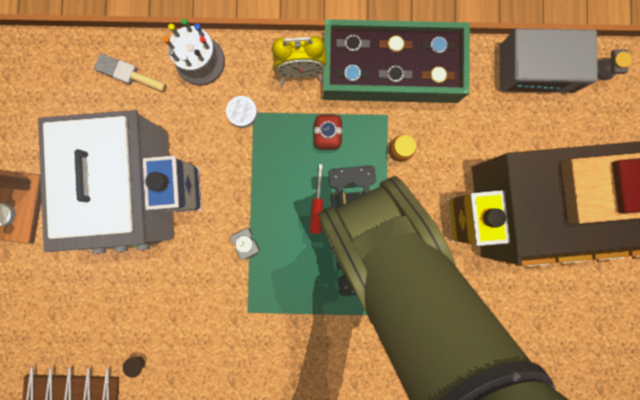

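View pics/s20.png

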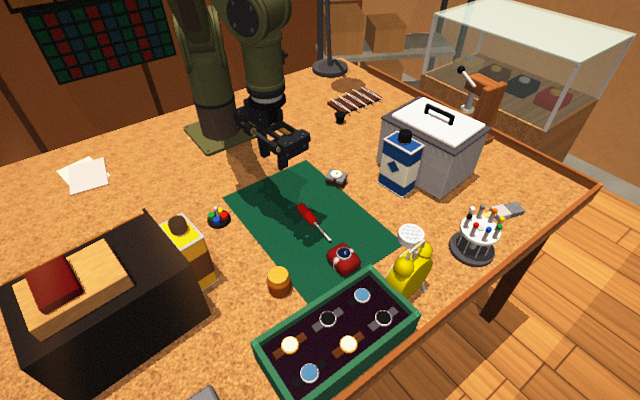

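Run:
```python
from m import *
p=snapshot("scene"); r=tinpts(p,"oil_stand"); P=r[1]; print(r[0],P.min(0).round(3),P.max(0).round(3)); 
s=get_state(); print(s["clock"],s["qd"].round(3).tolist(),s["contact_force"])
if np.hypot(*( (P.min(0)+P.max(0))[:2]/2-[.391,-.195]))<.012: finish_job(); print("handed in")
```

```text
0.87 [ 0.346 -0.227  0.001] [ 0.422 -0.167  0.058]
41.3 [-0.003, -0.003, -0.001, -0.002, 0.0, 0.001, -0.001] [-0.25426115  0.20762395 -0.18299387]
the job is handed in; nothing more can be done
handed in
```

Both tins now stand upright and flat against the cleaner and the cabinet. I handed the job in at about 41 s of the 72 s allowed.

**How it was done:**
- I held each tin lightly by the cap, raised it with its foot dragging on the bench, and leaned its top on the side. The lean was about 0.69 rad for blue and 0.60 rad for yellow.
- I then let go and pushed the foot in from behind until the tin was flush. The yellow tin was first nudged square by its cap while still lying down.

**Final checks:**
- **Flatness:** both tins measured within about 0.003 rad of vertical. Their top faces run from 0 to 60 mm from the side they stand against, so there is no visible gap.
- **Bystanders:** the glass jar, parts tin, case holder and watch cushion are within about 1 mm of where they started. The oil stand was hidden from the top camera, but the scene camera put it within 12 mm of its starting place. The screwdriver read 7 mm off, but the arm partly covered it and nothing went near it.
- **Robot:** it was clear of everything at hand-in, with wrist force near zero.

**What went less smoothly:**
- **Jamming:** while I pushed the blue tin, the gripper's body took over from the fingers and jammed at about 0.37 rad. The highest reading was about 32 N sideways with 28 N upward, roughly 43 N combined at the wrist. That is over the 40 N body limit if all of it went through the body; I did not confirm how it was shared.
- **Blue tin's gap:** my first pass left the blue tin upright but about 6.5 mm from the side, so I pushed again to close it.

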